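# Unplug the catch basin's drain and bed its cover

### The arm

A 6-joint arm with a two-finger parallel gripper is mounted at the origin on the work surface. World frame = base frame: x ahead of the robot, y to its left, z up, the work surface at z = 0. Lengths are in mm, angles in rad, forces in N, time in s.
With the tool pointing down it reaches from about 350 to 775 mm from the base axis. Payload 7.3 kg.
Tool frame: the origin (TCP) lies at the very end of the fingers, on their centre line; the grasp point (between the pads) lies 19 mm behind it; x points along the fingers, z is the direction in which the jaws open and shut, and the axes are right-handed (so a half turn about x gives the same grasp; the last joint's range is limited). The gripper opens to 92 mm and grips with 3 to 60 N. Pads are 19 mm wide; open, the fingers measure 130 mm over their backs; the gripper's body (75 mm by 190 mm) begins 47 mm behind the grasp point.
Start: joints at [1.177, 0.342, 1.524, -0, 1.275, -0.146], TCP at [128.752, 508.987, 226.741] pointing down, gripper open.
Joint ranges: [-2.53, 2.53], [-0.77, 2.02], [0.04, 2.7], [-1, 4.14], [0.28, 2.66], [-3.11, 3.11]. Speed limits (rad/s): [2.57, 2.57, 3.14, 3.14, 3.14, 3.14].

### API

Orientations are given as [roll, pitch, yaw] about the fixed x, y, z axes, in that order (R = Rz(yaw) Ry(pitch) Rx(roll)).
In Python, from plant import * gives the robot as it stands.
- The arm moves only by the shell command python3 -m creep 'ROWS'. ROWS is JSON, a list of rows, each an object of numbers: "tx", "ty", "tz": the shift along the tool's x, y, z in cm; "wx", "wy", "wz": the turn, a rotation vector about the tool's x, y, z in rad; "gripper": the closure, from -1 (fully open) to 1 (shut). A call has 1 to 8 rows; each row is the pose to reach, as a shift and turn from the pose commanded when the call began, along the tool's axes at that moment; what a row does not reach only later rows make up. A row lasts 1/12 s, in which the tool goes at most 41.7 mm and 7.16 degrees, less where a joint would pass 70% of its speed; a pose out of reach is approached as far as the arm can. A call with a gripper value outside its range is refused whole. The fingers move at their own pace and stop on an object; the grip force is fixed at half the most. Time passes only in rows, so rows that repeat a pose let the fingers close. It gives the time, the measured TCP pose, the force and the opening at its end, in the units of the state.
- get_obs(): the state, without advancing time (a new reading comes with each control period).
- capture(name): name is "scene" or "top" or "wrist"; returns a dict with "frame" (480x640x3 uint8, red, green, blue), "z_map" (480x640 float32, mm along the optical axis (not along the pixel's ray), 0 where there is no reading), "vertical_fov" (degrees; the focal length in pixels is half the picture's height over the tangent of half this angle, whatever the lens; pixels are square), "cx", "cy" (the principal point, pixels), "xyz" and "rotation" of the camera in the world. Camera axes: x right, y down, z forward; pixel columns grow to the right and rows downward; lengths in mm; the calibration is good to about 2 mm. A picture is of the moment at which its call begins.
- close_job(): hands the job in, once; it reports no verdict.
The state is a dict: "time": time; "joint_positions": joint angles; "dq": joint speeds; "tau": joint torques, N m; "tool_pos": TCP position; "tcp_rot": TCP orientation; "contact_force": force on the tool from outside, world axes, zero at the start; "moment": the same for the moment, N m; "grip_width": finger opening in mm.
Only numpy, scipy, OpenCV 4.12 (cv2) and the standard library are available. Lean on these libraries where they do the work, as an engineer would, in place of code of your own. Each camera call takes 0.05 s, during which the arm holds its last target.

### The job

The catch basin in the safety cabinet has been rinsed: work the tight orange-tabbed bung out of its drain and leave it lying in the white tray. Then lay the blue cover in the basin's recess, without dropping or slamming it, and press it fully down until it sits level and flush with the rim all round. Leave everything else where it stands.

Things in the scene. Friction and masses are not known exactly. Their poses are not given: they have to be found in the camera images.
- basin: Fixed pale teal catch basin, 146 (x) x 126 (y) x 60 mm high, open on top; origin under its centre on the table, z up. Its rim (10 wide, top at z 60) surrounds a recess 126 x 106, 10 deep, for the cover. The recess floor is a ledge at z 50 around an opening 100 x 80 into the basin (floor at z 8). Stiff black seat pins stand in the ledge's corners.
- rim_centre (a point): Centre of the basin's rim plane, 60 mm above the table. A cover merely laid in the recess stands up to 5 mm proud on the four seat pins (diameter 8, at basin x +-55, y +-45). Each pin slides down flush with the ledge under about 3 N and stays down: about 12 N for all four, pressing slowly (under 20 mm/s) at the cover's middle.
- pin0 (a joint): Seat pin at basin x 55, y 45 mm: 0 = up, 5 mm above the ledge; 0.005 m = pressed flush with the ledge. Starts 0 to 0.002. Stiff, no spring.
- pin1 (a joint): Seat pin at basin x 55, y -45 mm: 0 = up, 5 mm above the ledge; 0.005 m = pressed flush with the ledge. Starts 0 to 0.002. Stiff, no spring.
- pin2 (a joint): Seat pin at basin x -55, y 45 mm: 0 = up, 5 mm above the ledge; 0.005 m = pressed flush with the ledge. Starts 0 to 0.002. Stiff, no spring.
- pin3 (a joint): Seat pin at basin x -55, y -45 mm: 0 = up, 5 mm above the ledge; 0.005 m = pressed flush with the ledge. Starts 0 to 0.002. Stiff, no spring.
- port_mouth (a point): Centre of the mouth of the drain slot inside the basin: 30 mm to basin +x of its centre, 32 above the table; axes as the basin's. Its axis, pointing out, leans towards basin -x (away from the robot), 30 degrees from vertical. It is 15 deep. Sprung cheeks in it pinch the narrow ends of the bung's shank: a straight pull along the shank takes 8 to 17 N.
- bung: Drain bung, 60 g: rubber shank 12 (x) x 30 (y) x 60 mm long, then a flat orange pull tab 10 thick (x) x 80 wide (y) x 34 tall. Origin at the centre of the shank's foot, z along the shank to the tab. At the start the foot is at the bottom of the drain slot, z leaning 30 degrees from vertical towards basin -x, y along the basin's y; the tab stands above the rim, in the cover's way.
- bung_tab (a point): Centre of the orange tab, 77 mm from the foot along the bung's z; the tab reaches 17 either way along z. Pinch it across its 10 mm thickness (along the bung's x), with the hand tilted to lie along the shank. The slot leaves 1.5 mm either side of the shank's thickness: rocking a few degrees about the bung's y while pulling eases it; free after 15 mm.
- bung_mid (a point): Point in the bung 55 from the foot along z, near its centre of mass.
- cover: Loose blue cover plate, 120 (x) x 100 (y) x 10 thick, 180 g, with black dots, lying flat on the table. Origin at the centre of its underside, z up. White grip rib on its middle: 44 long (x), 10 thick (y), 26 tall. Either way round fits (long side along the basin's x), with 3 mm play all round.
- rib_top (a point): Centre of the flat top of the cover's rib, 36 above the underside.
- tray: Fixed shallow open white tray, 150 x 150 x 22 high, walls and floor 4 thick; origin under its centre on the table. The tray and the cover lie on either side of the basin, which on which side varies.
- tip_box: Bystander: blue pipette-tip box, 85 x 120 x 67 mm high, origin under its centre on the table; leave it alone.
- pink_rack: Bystander: bright pink low tube rack, 130 x 130 x 38 mm high, origin under its centre on the table; leave it alone.
- beaker: Bystander: glass beaker of wooden sticks, diameter 60, 105 mm high with the sticks, origin under its centre on the table; leave it alone.
- dropper: Bystander: amber bottle with black cap, diameter 40, 100 mm high, origin under its centre on the table; leave it alone.
- petri_stack: Bystander: stack of petri dishes, diameter 90, 46 mm high, origin under its centre on the table; leave it alone.
- timer: Bystander: small white bench timer, 50 x 65 x 20 mm high, origin under its centre on the table; leave it alone.
Not all that is in view belongs to the job. What is meant by the basin is not pink, and is the larger of those in its own colour. What is shaped like the cover but purple is not meant.

How it is judged:
By the outcome, as a careful person would: the job done as asked, in the order asked, and still so for the second after the job is handed in, with the robot touching nothing.
It also fails if it takes over 64 s, if anything falls off the work surface, if the arm or the gripper's body presses on something with over 40 N, if the wrist force passes 120 N, or if a joint passes its speed limit or range.

## Working session

There is one attempt and no reset: what is moved stays moved. The work goes in short steps, Python scripts to look and compute and a shell command to move; the robot and the scene stay as the last step left them, time stands still between calls to the robot, and variables do not carry over. Pictures are saved under pics/ and viewed, and the job is handed in when it is done.

```bash
ls; mkdir -p pics
python3 - <<'E'
from plant import *
import cv2,pickle
o=get_obs();print(o)
for n in("scene","top","wrist"):
    c=capture(n);print(n,c["vertical_fov"],c["cx"],c["cy"],c["xyz"],c["rotation"])
    cv2.imwrite(f"pics/{n}0.png",c["frame"][:,:,::-1]);pickle.dump(c,open(f"{n}0.pkl","wb"))
E
```

```text
pics
{'time': 0.0, 'joint_positions': array([ 1.17699769e+00,  3.42694295e-01,  1.52501311e+00, -2.40076024e-05,
        1.27539276e+00, -1.46013719e-01]), 'dq': array([ 0.001385  , -0.00102428, -0.00171417, -0.00134942, -0.0003188 ,
       -0.00142272]), 'tau': array([ 3.94709195e-04, -4.31246066e+01, -2.44222945e+01,  7.18459021e-02,
        5.59537194e-02, -1.19959127e-04]), 'tool_pos': array([128.59547342, 508.58931268, 226.06107948]), 'tcp_rot': array([ 3.0108063 ,  1.56928864, -1.94936059]), 'contact_force': array([-0.55341648, -0.66940156,  0.33173509]), 'moment': array([ 0.01116719, -0.00090001,  0.03454211]), 'grip_width': 92.12554472882348}
scene 50.00378955445444 323.698448273589 239.81368765007784 [1609.11756716 -281.10512734 1006.86809056] [-2.28379324  0.02043413  1.28272531]
top 57.79125907205983 320.971048086592 227.91655231005765 [ 353.48557669   20.79355237 1209.31705733] [-2.97575544 -0.02515528 -1.54624136]
wrist 70.4903265885199 324.3529725063515 240.2787058150941 [ 54.60908365 527.79860695 384.0108401 ] [2.85361464e+00 1.84092255e-03 1.32278459e+00]
```

View pics/scene0.png

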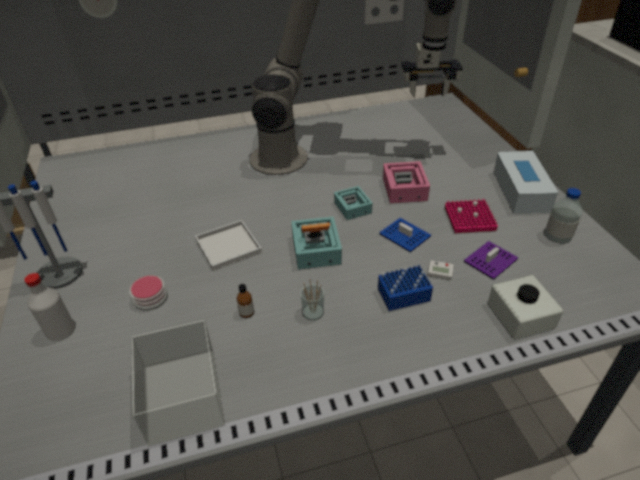

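View pics/top0.png

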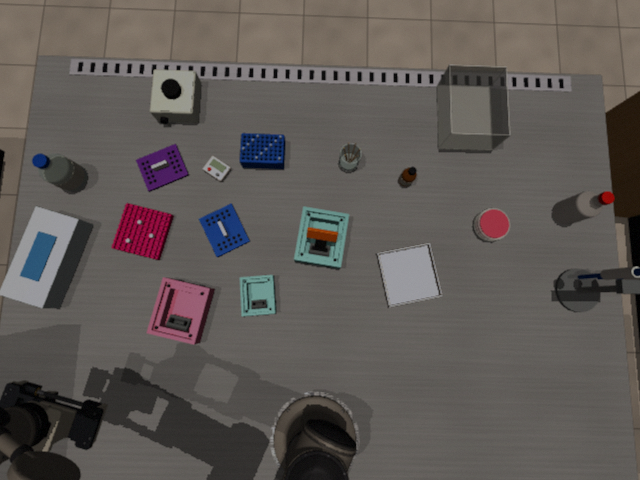

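View pics/wrist0.png

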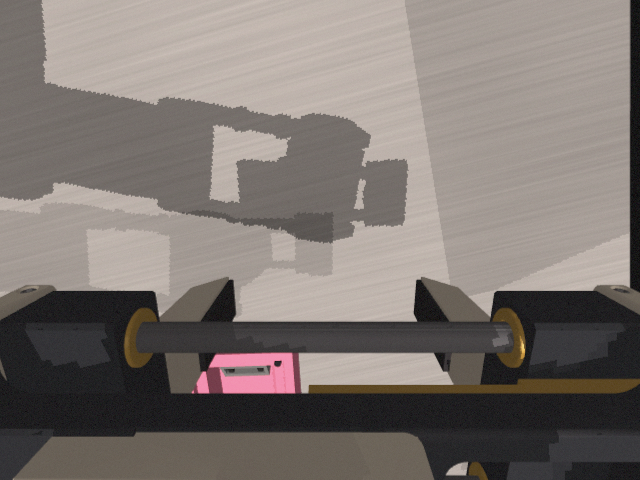

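Scene shows the teal basin with its orange tab at top px (322,238), the tray at (410,274) and the blue cover with its rib at (224,230). The decoys are the small teal basin, the pink basin and the purple cover. Next I measure.

```bash
cat > h.py <<'E'
import numpy as np,cv2,pickle
from scipy.spatial.transform import Rotation as R
def rot(c): return R.from_euler('xyz',c["rotation"]).as_matrix()
def foc(c): return c["frame"].shape[0]/2/np.tan(np.radians(c["vertical_fov"])/2)
def cloud(c):
    f=foc(c);h,w=c["z_map"].shape;u,v=np.meshgrid(np.arange(w),np.arange(h));z=c["z_map"].astype(float)
    P=np.stack([(u-c["cx"])/f*z,(v-c["cy"])/f*z,z],-1)
    return P@rot(c).T+np.array(c["xyz"])
def ray(c,uv,zp):
    uv=np.atleast_2d(np.array(uv,float));f=foc(c)
    d=np.c_[(uv[:,0]-c["cx"])/f,(uv[:,1]-c["cy"])/f,np.ones(len(uv))]@rot(c).T
    o=np.array(c["xyz"]);return o+d*((zp-o[2])/d[:,2])[:,None]
def hsv(c): return cv2.cvtColor(np.ascontiguousarray(c["frame"]),cv2.COLOR_RGB2HSV)
def comps(m,amin=60):
    n,l,s,ce=cv2.connectedComponentsWithStats(m.astype(np.uint8));return [(l==i,s[i],ce[i]) for i in range(1,n) if s[i][4]>=amin]
def rect(c,mask,zp):
    k=np.argwhere(mask)[:,::-1];p=ray(c,k,zp)[:,:2].astype(np.float32);return cv2.minAreaRect(p)
E
python3 - <<'E'
from h import *
for n in("top","scene"):
    c=pickle.load(open(n+"0.pkl","rb"));H=hsv(c);P=cloud(c)
    h,s,v=H[...,0],H[...,1],H[...,2]
    for name,m,zp in(("teal",(h>75)&(h<98)&(s>60)&(v>60),60),("blue",(h>100)&(h<125)&(s>120),10),("orange",(h>5)&(h<22)&(s>150)&(v>100),110)):
        for mm,st,ce in comps(m):
            q=P[mm];q=q[np.isfinite(q).all(1)]
            print(n,name,st,ce.round(1),"rect",np.round(np.hstack([np.hstack(x) for x in rect(c,mm,zp)]),1),"cloud med",np.median(q,0).round(1),"z95",np.percentile(q[:,2],95).round(1))
    print([H[y,x] for x,y in((322,238),(224,230),(410,274))])
E
```

```text
Traceback (most recent call last):
TypeError: arrays to stack must be passed as a "sequence" type such as list or tuple.
```

Run:
```python
from h import *
for n in("top","scene"):
    c=pickle.load(open(n+"0.pkl","rb"));H=hsv(c);P=cloud(c)
    h,s,v=H[...,0],H[...,1],H[...,2]
    for name,m,zp in(("teal",(h>75)&(h<98)&(s>60)&(v>60),60),("tealrim",(h>75)&(h<98)&(s>60)&(v>60)&(abs(P[...,2]-60)<6),60),("blue",(h>100)&(h<125)&(s>120),10),("orange",(h>5)&(h<22)&(s>150)&(v>100),110),("white",(s<30)&(v>140)&(abs(P[...,2]-12)<14),22)):
        for mm,st,ce in comps(m,40):
            q=P[mm];q=q[np.isfinite(q).all(1)]
            r=rect(c,mm,zp)
            print(n,name,st,ce.round(1),"rect",np.round([*r[0],*r[1],r[2]],1),"cloud med",np.median(q,0).round(1),"z95",np.percentile(q[:,2],95).round(1))
```

```text
top teal [ 295  207   54   61 1705] [321.4 236.5] rect [522.8  -5.  123.5 146.1  82. ] cloud med [528.7  -6.2  52.3] z95 63.5
top teal [ 240  275   36   41 1131] [257.6 294.3] rect [364.3 157.6 100.1  87.3   6. ] cloud med [370.  162.5  34.9] z95 44.8
top tealrim [295 207  54  60 668] [322.8 237.9] rect [523.7  -4.9 123.2 144.3  82. ] cloud med [516.7 -14.8  60.8] z95 64.5
top blue [ 240  133   45   36 1392] [262.1 151. ] rect [775.2 170.6 125.8 102.   89.6] cloud med [757.  164.1  56.5] z95 69.7
top blue [ 32 154  18  14 192] [ 40.5 160.7] rect [725.2 792.2  38.2  47.8   1.9] cloud med [678.2 695.  160.4] z95 164.5
top blue [ 199  204   51   53 1423] [223.8 229.9] rect [541.9 265.4 120.9 100.2  28.2] cloud med [541.1 264.2  11.1] z95 15.2
top blue [ 21 232  35  49 879] [ 38.1 256.1] rect [455.9 763.4  51.9 125.1  74.5] cloud med [448.9 718.2  83.1] z95 86.8
top blue [578 274  24   5  75] [589.8 276.1] rect [ 440.6 -756.4   11.1   64.9    1.5] cloud med [ 430.8 -665.6  142.8] z95 185.2
top orange [307 228  31  13 273] [321.7 234. ] rect [522.1  -5.3  75.8  23.8  82.1] cloud med [524.
[... 2599 characters left out ...]
   2.5] z95 5.8
scene white [362 380  36  23 260] [379.3 390.9] rect [1031.1   -4.3   44.5   63.3    2.8] cloud med [1021.2    7.8    2.6] z95 6.1
scene white [348 389  17  19 111] [356.2 398.5] rect [ 1.0311e+03 -5.8500e+01  4.3300e+01  2.2700e+01  2.0000e-01] cloud med [1024.1  -53.8    2.5] z95 5.3
scene white [ 250  393  100   42 1018] [299.1 413.5] rect [1031.3 -183.8  205.    45.5   89.7] cloud med [1020.5 -189.3    2.6] z95 5.6
scene white [235 418  16  21 131] [242.6 428. ] rect [1030.7 -304.5   27.6   42.    88.5] cloud med [1017.8 -305.5    2.8] z95 5.9
scene white [222 428  10  15  64] [226.3 435.8] rect [1034.2 -340.3   32.9   14.8    2.7] cloud med [1025.5 -340.7    2.6] z95 5.2
```

Basin is about (524,-5), yaw about 172°, since its +x faces the robot and the axis is at -8°. Cover is (542,265) with its long axis at 28°, and the tray is (430,-250). I'll compute the grasp pose and nearby clearances, and check the tool axes.

```bash
cat >> h.py <<'E'
def delta(o,p,Rm):
    R0=R.from_euler('xyz',o["tcp_rot"]).as_matrix()
    s=R0.T@(np.array(p)-o["tool_pos"]);w=R.from_matrix(R0.T@Rm).as_rotvec()
    return (s/10).round(2),w.round(3),np.degrees(np.linalg.norm(w)).round(1)
def tool(xdir,zdir):
    x=np.array(xdir,float);x/=np.linalg.norm(x);z=np.array(zdir,float);z-=x*(z@x);z/=np.linalg.norm(z)
    return np.c_[x,np.cross(z,x),z]
def basin(c,yaw):
    c=np.array(c,float);b=np.radians(yaw);return c,np.array([np.cos(b),np.sin(b),0]),np.array([-np.sin(b),np.cos(b),0])
def bung(c,yaw,tilt=30):
    c,bx,by=basin(c,yaw);t=np.radians(tilt)
    a=-np.sin(t)*bx+np.cos(t)*np.array([0,0,1]);p=np.cos(t)*bx+np.sin(t)*np.array([0,0,1])
    m=np.array([c[0],c[1],32])+30*bx;return m,a,p   # mouth, axis, bung x
E
python3 - <<'E'
from h import *
from plant import *
o=get_obs();R0=R.from_euler('xyz',o["tcp_rot"]).as_matrix();print(R0.round(3))
print("cam in tool",R0.T@(np.array(capture("wrist")["xyz"])-o["tool_pos"]))
m,a,p=bung([524,-5],172)
tab=m+62*a;print("tab",tab,"a",a)
c=pickle.load(open("top0.pkl","rb"));P=cloud(c)
for n,u,v in(("beaker",349,157),("dropper",408,176)): print(n,ray(c,(u,v),90),P[v,u])
for s in(1,-1):
  print(s,delta(o,tab+8*a+19*-a+100*a,tool(-a,s*p)))
# above-basin look: TCP vertical
for s in (1,-1): print("look",delta(o,[524,-5,300],tool([0,0,-1],s*p)), delta(o,[450,-5,330],tool([0,0,-1],s*np.array([0,1,0]))))
E
```

```text
[[-0.    -0.969  0.245]
 [-0.001  0.245  0.969]
 [-1.     0.    -0.001]]
cam in tool [-157.8928445    76.47106829    0.21765301]
tab [524.99026807  -5.1391731   85.69357503] a [ 0.49513403 -0.06958655  0.8660254 ]
beaker [[736.94917857 -73.36347413  90.        ]] [765.69952235 -80.42293654   6.07873594]
dropper [[ 689.14991391 -232.33458411   90.        ]] [ 693.48123264 -235.60087879   75.55664575]
1 (array([  6.38, -55.45, -39.6 ]), array([-1.637, -0.394,  0.437]), np.float64(99.7))
-1 (array([  6.38, -55.45, -39.6 ]), array([1.426, 0.425, 0.383]), np.float64(88.0))
look (array([ -7.34, -50.93, -40.11]), array([-1.679e+00, -1.000e-03, -1.000e-03]), np.float64(96.2)) (array([-10.34, -43.75, -41.93]), array([-0.248, -0.001, -0.   ]), np.float64(14.2))
look (array([ -7.34, -50.93, -40.11]), array([ 1.463e+00, -1.000e-03,  1.000e-03]), np.float64(83.8)) (array([-10.34, -43.75, -41.93]), array([ 2.894e+00, -0.000e+00,  2.000e-03]), np.float64(165.8))
```

Run:
```python
from h import *
from plant import *
o=get_obs();R0=R.from_euler('xyz',o["tcp_rot"]).as_matrix()
c=pickle.load(open("wrist0.pkl","rb"));ax=R0.T@rot(c);print("cam axes in tool\n",ax.round(3),foc(c))
m,a,p=bung([524,-5],172)
T=tool([0,0,-1],-p);cz=T@ax[:,2];off=T@np.array([-157.9,76.5,0.2])
tcpz=230;cam=tcpz+off[2];L=(75-cam)/cz[2]
tgt=np.array([524,-5,75])-cz*L-off
print(tgt,delta(o,tgt,T))
```

```text
cam axes in tool
 [[ 0.001 -0.284  0.959]
 [-0.    -0.959 -0.284]
 [ 1.     0.    -0.001]] 339.65297561268665
[526.36937042  11.05771995 230.        ] (array([ -0.34, -50.76, -38.49]), array([ 1.463e+00, -1.000e-03,  1.000e-03]), np.float64(83.8))
```

```bash
python3 -m creep '[{"tx":-1,"ty":-10,"tz":-8,"wx":0.12},{"tx":-1,"ty":-13,"tz":-11,"wx":0.24},{"tx":-1,"ty":-16,"tz":-14,"wx":0.36},{"tx":-1,"ty":-19,"tz":-17,"wx":0.48},{"tx":-1,"ty":-22,"tz":-20,"wx":0.6},{"tx":-1,"ty":-25,"tz":-22,"wx":0.72},{"tx":-1,"ty":-28,"tz":-24,"wx":0.84},{"tx":-1,"ty":-31,"tz":-26,"wx":0.96}]'
cat > d.py <<'E'
from h import *
from plant import *
import sys
o=get_obs();print(o["time"].__round__(2),o["tool_pos"].round(1),o["joint_positions"].round(2),o["contact_force"].round(1),round(float(o["grip_width"]),1))
E
python3 - <<'E'
from d import *
m,a,p=bung([524,-5],172)
print(delta(o,[526,-34,230],tool([0,0,-1],-p)))
E
```

```text
0.2 [128.7 508.8 226.3] [ 1.18  0.34  1.52  0.    1.28 -0.15] [-0.5  0.   0.9] 91.8
(array([ -0.34, -51.83, -42.87]), array([ 1.463e+00, -1.000e-03,  1.000e-03]), np.float64(83.8))validation failed for argument at $[0]...
```

```bash
python3 -m creep '[{"tx":-1,"ty":-5,"tz":-4,"wx":0.12,"wy":0,"wz":0,"gripper":-1},{"tx":-1,"ty":-13,"tz":-11,"wx":0.24,"wy":0,"wz":0,"gripper":-1},{"tx":-1,"ty":-16,"tz":-14,"wx":0.36,"wy":0,"wz":0,"gripper":-1},{"tx":-1,"ty":-19,"tz":-17,"wx":0.48,"wy":0,"wz":0,"gripper":-1},{"tx":-1,"ty":-22,"tz":-20,"wx":0.6,"wy":0,"wz":0,"gripper":-1},{"tx":-1,"ty":-25,"tz":-22,"wx":0.72,"wy":0,"wz":0,"gripper":-1},{"tx":-1,"ty":-28,"tz":-24,"wx":0.84,"wy":0,"wz":0,"gripper":-1},{"tx":-1,"ty":-31,"tz":-26,"wx":0.96,"wy":0,"wz":0,"gripper":-1}]'
python3 - <<'E'
from d import *
m,a,p=bung([524,-5],172)
print(delta(o,[526,-34,230],tool([0,0,-1],-p)))
E
```

```text
time: 0.87
tool_pos: [320.8, 235.3, 236.7]
tcp_rot: [0.292, 1.57, 0.649]
contact_force: [1.2, -0.0, -0.1]
grip_width: 92.1
0.87 [320.8 235.3 236.7] [0.44 0.1  1.82 0.   1.23 0.08] [ 1.2 -0.  -0.1] 92.1
(array([  0.67, -32.41,   9.8 ]), array([ 0.497,  0.   , -0.   ]), np.float64(28.5))
```

```bash
python3 -m creep '[{"tx":0.7,"ty":-32.4,"tz":9.8,"wx":0.497,"wy":0,"wz":0,"gripper":-1},{"tx":0.7,"ty":-32.4,"tz":9.8,"wx":0.497,"wy":0,"wz":0,"gripper":-1},{"tx":0.7,"ty":-32.4,"tz":9.8,"wx":0.497,"wy":0,"wz":0,"gripper":-1},{"tx":0.7,"ty":-32.4,"tz":9.8,"wx":0.497,"wy":0,"wz":0,"gripper":-1},{"tx":0.7,"ty":-32.4,"tz":9.8,"wx":0.497,"wy":0,"wz":0,"gripper":-1},{"tx":0.7,"ty":-32.4,"tz":9.8,"wx":0.497,"wy":0,"wz":0,"gripper":-1},{"tx":0.7,"ty":-32.4,"tz":9.8,"wx":0.497,"wy":0,"wz":0,"gripper":-1},{"tx":0.7,"ty":-32.4,"tz":9.8,"wx":0.497,"wy":0,"wz":0,"gripper":-1}]'
python3 - <<'E'
from d import *
m,a,p=bung([524,-5],172)
print(delta(o,[526,-34,230],tool([0,0,-1],-p)))
c=capture("wrist");pickle.dump(c,open("w1.pkl","wb"));cv2.imwrite("pics/w1.png",c["frame"][:,:,::-1]);print(c["xyz"],c["rotation"])
E
```

```text
time: 1.53
tool_pos: [524.7, -28.8, 229.4]
tcp_rot: [2.302, 1.571, 2.167]
contact_force: [1.1, 1.3, -0.7]
grip_width: 91.6
1.53 [524.7 -28.8 229.4] [-0.2   0.34  1.52  0.    1.28 -0.07] [ 1.1  1.3 -0.7] 91.6
(array([-0.06, -0.5 ,  0.2 ]), array([ 0.005, -0.   , -0.   ]), np.float64(0.3))
[535.15907291  47.29904203 387.32311494] [ 2.85378729e+00 -5.04756334e-04 -1.34689190e-01]
```

View pics/w1.png

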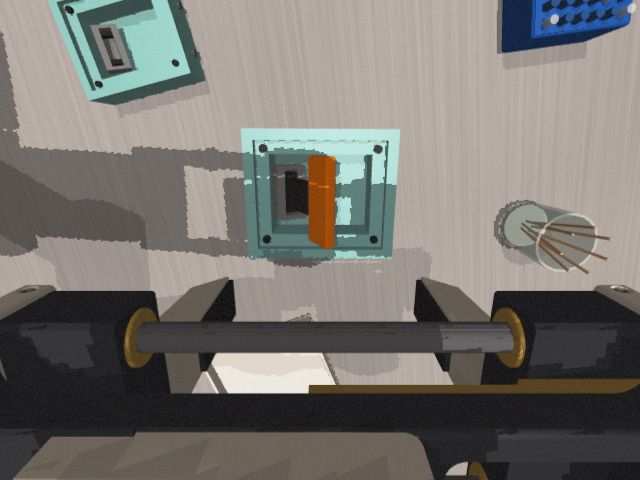

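Clear view: the basin rim spans px (241–400, 128–262), the orange tab is at (322,202), and the drain frame at (287,192) is on the robot side, as expected. Next I measure the rim and the tab.

Run:
```python
from h import *
c=pickle.load(open("w1.pkl","rb"));H=hsv(c);P=cloud(c);h,s,v=H[...,0],H[...,1],H[...,2]
z=P[...,2]
m=(abs(z-60)<3.5)&(h>70)&(h<100)&(s>30)
cs=comps(cv2.morphologyEx(m.astype(np.uint8),cv2.MORPH_OPEN,np.ones((3,3))),800)
for mm,st,ce in cs:
    r=rect(c,mm,60);print(st,np.round([*r[0],*r[1],r[2]],2),"zmed",np.median(z[mm]).round(1))
o=(h>3)&(h<20)&(s>150)&(z>60)&(z<115)
mm,st,ce=max(comps(o),key=lambda t:t[1][4])
q=P[mm];print("orange",st,ce,len(q),"z",np.percentile(q[:,2],[1,5,50,95,99]).round(1),"mean",q.mean(0))
# plane fit of visible tab faces: along y centre
b=np.radians(172);bx=np.array([np.cos(b),np.sin(b),0]);by=np.array([-np.sin(b),np.cos(b),0])
print("along by range",np.percentile(q@by,[.5,99.5]),"centre",np.percentile(q@by,[.5,99.5]).mean())
# top edge face & front
lx=(q-[524,-5,0])@bx;ly=(q-[524,-5,0])@by
for z0 in range(66,106,4):
    k=abs(q[:,2]-z0)<2
    if k.sum()>20: print(z0,k.sum(),"bx",np.percentile(lx[k],[2,50,98]).round(1),"by",np.percentile(ly[k],[2,98]).round(1))
```

```text
[ 241  128  159  131 5568] [524.    -4.76 125.88 145.87  81.92] zmed 59.9
orange [ 307  155   29   94 2350] [321.29276596 199.86468085] 2350 z [ 73.7  77.1  96.6 102.1 102.8] mean [525.67624302  -2.64246389  93.07504604]
along by range [-107.86335286  -29.81830185] centre -68.84082735191325
74 68 bx [ 9.5 10.7 11.1] by [-37.9  35.5]
78 196 bx [ 7.8  9.  10.2] by [-38.6  36.2]
82 205 bx [5.2 6.9 8.1] by [-38.7  36.7]
86 211 bx [3.2 4.2 6.1] by [-39.   36.3]
90 230 bx [0.5 2.3 3.3] by [-39.6  36.4]
94 220 bx [-2.  -0.4  1.4] by [-40.2  35.8]
98 532 bx [-12.6  -9.3  -1.2] by [-38.9  37. ]
102 686 bx [-10.8  -6.7  -3.7] by [-38.2  36.9]
```

```bash
cat >> h.py <<'E'
BC=[524.1,-4.8];BY=171.9
def grasp(s_from_foot,back=0):
    m,a,p=bung(BC,BY);foot=m-15*a;c,bx,by=basin(BC,BY)
    return foot+(s_from_foot-19+back)*a-1*by, tool(-a,-p)
E
python3 - <<'E'
from d import *
for b in(70,0): 
    t=grasp(79,b);print(t[0].round(1),delta(o,*t))
E
```

```text
1.58 [528.8 -34.6 228.8] [-0.21  0.35  1.51 -0.    1.28 -0.07] [ 2.  -5.9  0.4] 92.2
[551.5  -7.7 131.6] (array([9.71, 3.01, 1.84]), array([0.003, 0.527, 0.004]), np.float64(30.2))
[516.8  -2.8  71. ] (array([15.76,  3.04, -1.68]), array([0.003, 0.527, 0.004]), np.float64(30.2))
```

```bash
python3 -m creep '[{"tx":1,"ty":1,"tz":0.5,"wx":0,"wy":0.11,"wz":0,"gripper":0.15},{"tx":2,"ty":2,"tz":1,"wx":0,"wy":0.22,"wz":0,"gripper":0.15},{"tx":4,"ty":3,"tz":1.5,"wx":0,"wy":0.33,"wz":0,"gripper":0.15},{"tx":6,"ty":3,"tz":1.8,"wx":0,"wy":0.44,"wz":0,"gripper":0.15},{"tx":8,"ty":3,"tz":1.8,"wx":0.003,"wy":0.527,"wz":0.004,"gripper":0.15},{"tx":9.7,"ty":3,"tz":1.8,"wx":0.003,"wy":0.527,"wz":0.004,"gripper":0.15},{"tx":9.7,"ty":3,"tz":1.8,"wx":0.003,"wy":0.527,"wz":0.004,"gripper":0.15},{"tx":9.7,"ty":3,"tz":1.8,"wx":0.003,"wy":0.527,"wz":0.004,"gripper":0.15}]'
python3 - <<'E'
from d import *
c=capture("wrist");pickle.dump(c,open("w2.pkl","wb"));cv2.imwrite("pics/w2.png",c["frame"][:,:,::-1])
import d
o=get_obs()
for b in(70,0): 
    t=grasp(79,b);print(t[0].round(1),delta(o,*t))
E
```

```text
time: 2.25
tool_pos: [545.3, 0.7, 131.8]
tcp_rot: [3.135, 1.041, 2.998]
contact_force: [-0.4, 0.9, 0.5]
grip_width: 43.1
2.25 [545.3   0.7 131.8] [-0.14  0.79  1.13  0.    1.75 -0.  ] [-0.4  0.9  0.5] 43.1
[551.5  -7.7 131.6] (array([-0.18, -0.75,  0.67]), array([ 0.005, -0.003, -0.001]), np.float64(0.3))
[516.8  -2.8  71. ] (array([ 6.82, -0.75,  0.69]), array([ 0.005, -0.003, -0.001]), np.float64(0.3))
```

View pics/w2.png

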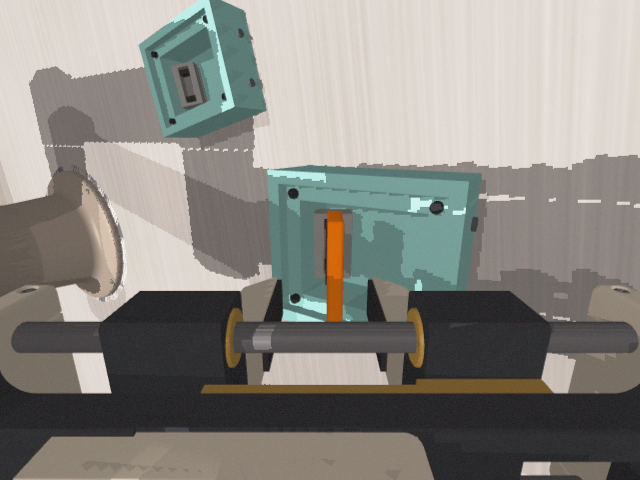

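Seen along the shank, the tab appears edge-on at px (335,265), between the fingers (gap centre about 325). I'll correct sideways, then settle.

```bash
python3 -m creep '[{"tx":0,"ty":0,"tz":0,"wx":0,"wy":0,"wz":0,"gripper":0.15},{"tx":0,"ty":0,"tz":0,"wx":0,"wy":0,"wz":0,"gripper":0.15},{"tx":0,"ty":0,"tz":0,"wx":0,"wy":0,"wz":0,"gripper":0.15},{"tx":0,"ty":0,"tz":0,"wx":0,"wy":0,"wz":0,"gripper":0.15}]'
python3 - <<'E'
from d import *
for b in(70,0): 
    t=grasp(79,b);print(t[0].round(1),delta(o,*t))
E
```

```text
time: 2.63
tool_pos: [546.0, 0.6, 133.9]
tcp_rot: [3.135, 1.046, 2.998]
contact_force: [0.6, -0.3, 0.4]
grip_width: 38.8
2.63 [546.    0.6 133.9] [-0.14  0.79  1.13  0.    1.75 -0.  ] [ 0.6 -0.3  0.4] 38.8
[551.5  -7.7 131.6] (array([-0.13, -0.74,  0.69]), array([ 0.005, -0.001, -0.001]), np.float64(0.3))
[516.8  -2.8  71. ] (array([ 6.87, -0.75,  0.69]), array([ 0.005, -0.001, -0.001]), np.float64(0.3))
```

```bash
python3 -m creep '[{"tx":0,"ty":-0.75,"tz":0.7,"wx":0.005,"wy":0,"wz":0,"gripper":0.15},{"tx":0,"ty":-0.75,"tz":0.7,"wx":0.005,"wy":0,"wz":0,"gripper":0.15},{"tx":2,"ty":-0.75,"tz":0.7,"wx":0.005,"wy":0,"wz":0,"gripper":0.15},{"tx":4,"ty":-0.75,"tz":0.7,"wx":0.005,"wy":0,"wz":0,"gripper":0.15},{"tx":5.5,"ty":-0.75,"tz":0.7,"wx":0.005,"wy":0,"wz":0,"gripper":0.15},{"tx":6.8,"ty":-0.75,"tz":0.7,"wx":0.005,"wy":0,"wz":0,"gripper":0.15},{"tx":6.8,"ty":-0.75,"tz":0.7,"wx":0.005,"wy":0,"wz":0,"gripper":0.15},{"tx":6.8,"ty":-0.75,"tz":0.7,"wx":0.005,"wy":0,"wz":0,"gripper":0.15}]'
python3 - <<'E'
from d import *
t=grasp(79,0);print(t[0].round(1),delta(o,*t))
c=capture("wrist");pickle.dump(c,open("w3.pkl","wb"));cv2.imwrite("pics/w3.png",c["frame"][:,:,::-1])
E
```

```text
time: 3.3
tool_pos: [516.7, -3.0, 70.1]
tcp_rot: [3.14, 1.043, 2.998]
contact_force: [0.4, 0.3, 0.0]
grip_width: 39.2
3.3 [516.7  -3.   70.1] [-0.15  0.81  1.28 -0.    1.58 -0.01] [0.4 0.3 0. ] 39.2
[516.8  -2.8  71. ] (array([-0.07,  0.02, -0.04]), array([-0.001, -0.005, -0.001]), np.float64(0.3))
```

View pics/w3.png

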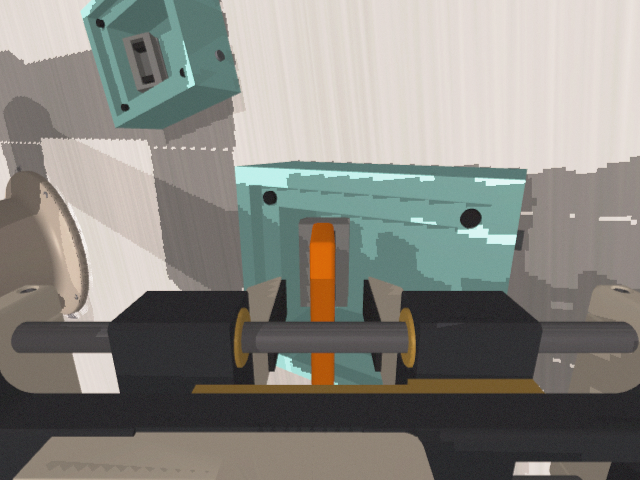

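The tab is centred between the pads at px x 322. Closing.

```bash
python3 -m creep '[{"tx":0,"ty":0,"tz":0,"wx":0,"wy":0,"wz":0,"gripper":1},{"tx":0,"ty":0,"tz":0,"wx":0,"wy":0,"wz":0,"gripper":1},{"tx":0,"ty":0,"tz":0,"wx":0,"wy":0,"wz":0,"gripper":1},{"tx":0,"ty":0,"tz":0,"wx":0,"wy":0,"wz":0,"gripper":1},{"tx":0,"ty":0,"tz":0,"wx":0,"wy":0,"wz":0,"gripper":1},{"tx":0,"ty":0,"tz":0,"wx":0,"wy":0,"wz":0,"gripper":1},{"tx":0,"ty":0,"tz":0,"wx":0,"wy":0,"wz":0,"gripper":1},{"tx":0,"ty":0,"tz":0,"wx":0,"wy":0,"wz":0,"gripper":1}]'
```

```text
time: 4.02
tool_pos: [516.7, -2.8, 70.7]
tcp_rot: [3.14, 1.044, 2.998]
contact_force: [0.1, 0.6, 3.7]
grip_width: 9.7
```

```bash
python3 -m creep '[{"tx":-0.15,"ty":0,"tz":0.15,"wx":0,"wy":0.03,"wz":0,"gripper":1},{"tx":-0.3,"ty":0,"tz":0,"wx":0,"wy":0,"wz":0,"gripper":1},{"tx":-0.5,"ty":0,"tz":-0.15,"wx":0,"wy":-0.03,"wz":0,"gripper":1},{"tx":-0.7,"ty":0,"tz":0,"wx":0,"wy":0,"wz":0,"gripper":1},{"tx":-0.9,"ty":0,"tz":0.15,"wx":0,"wy":0.03,"wz":0,"gripper":1},{"tx":-1.1,"ty":0,"tz":0,"wx":0,"wy":0,"wz":0,"gripper":1},{"tx":-1.3,"ty":0,"tz":0,"wx":0,"wy":0,"wz":0,"gripper":1},{"tx":-1.5,"ty":0,"tz":0,"wx":0,"wy":0,"wz":0,"gripper":1}]'
python3 - <<'E'
from d import *
c=capture("wrist");pickle.dump(c,open("w4.pkl","wb"));cv2.imwrite("pics/w4.png",c["frame"][:,:,::-1])
E
```

```text
time: 4.68
tool_pos: [523.2, -3.6, 82.1]
tcp_rot: [3.14, 1.041, 2.998]
contact_force: [-4.4, 0.2, -7.5]
grip_width: 9.5
4.68 [523.2  -3.6  82.1] [-0.15  0.8   1.25 -0.    1.62 -0.01] [-4.4  0.2 -7.5] 9.5
```

View pics/w4.png

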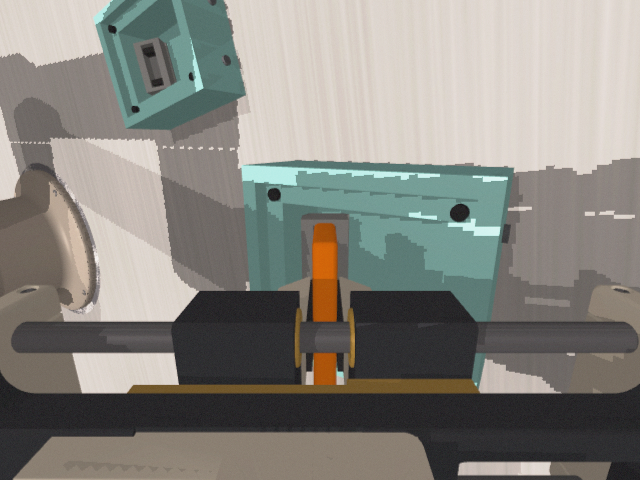

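The tab keeps its place in the fingers (top at px (322,225), as before) and the force is about 9 N, so the bung is moving with the hand. I keep pulling.

```bash
python3 -m creep '[{"tx":-0.2,"ty":0,"tz":0,"wx":0,"wy":0,"wz":0,"gripper":1},{"tx":-0.5,"ty":0,"tz":0,"wx":0,"wy":0,"wz":0,"gripper":1},{"tx":-1,"ty":0,"tz":0,"wx":0,"wy":0,"wz":0,"gripper":1},{"tx":-2,"ty":0,"tz":0,"wx":0,"wy":0,"wz":0,"gripper":1},{"tx":-3.5,"ty":0,"tz":0,"wx":0,"wy":0,"wz":0,"gripper":1},{"tx":-5,"ty":0,"tz":0,"wx":0,"wy":0,"wz":0,"gripper":1},{"tx":-7,"ty":0,"tz":0,"wx":0,"wy":0,"wz":0,"gripper":1},{"tx":-9,"ty":0,"tz":0,"wx":0,"wy":0,"wz":0,"gripper":1}]'
python3 - <<'E'
from d import *
c=capture("wrist");pickle.dump(c,open("w5.pkl","wb"));cv2.imwrite("pics/w5.png",c["frame"][:,:,::-1])
c=capture("top");cv2.imwrite("pics/t5.png",cv2.resize(c["frame"][150:350,200:480,::-1],None,fx=2.8,fy=2.8))
E
```

```text
time: 5.4
tool_pos: [569.7, -10.4, 162.5]
tcp_rot: [3.14, 1.045, 2.998]
contact_force: [0.3, 0.2, -0.8]
grip_width: 9.8
5.4 [569.7 -10.4 162.5] [-0.15  0.81  1.   -0.    1.86 -0.01] [ 0.3  0.2 -0.8] 9.8
```

View pics/w5.png

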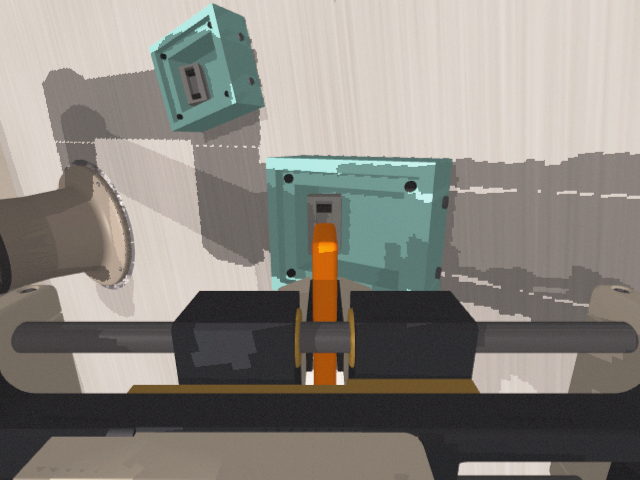

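View pics/t5.png

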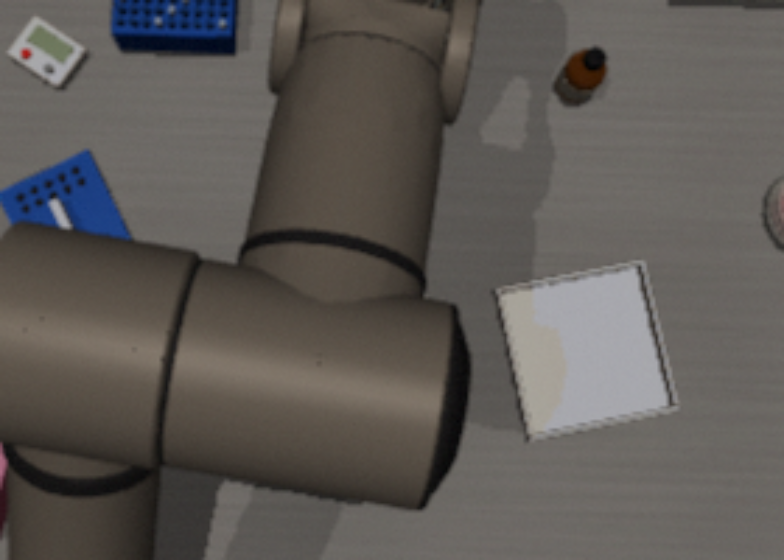

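The bung is out: the slot is empty at px (323,208) and the tab is firmly in the jaws. Now the tray location and the release pose.

Run:
```python
from d import *
c=pickle.load(open("top0.pkl","rb"))
k=[(377.5,253.6),(430.4,243.6),(442.1,295.4),(388.6,306.4)]
q=ray(c,k,22);print(q.round(1),q.mean(0),[np.linalg.norm(q[i]-q[i-1]).round(0) for i in range(4)],[np.degrees(np.arctan2(*(q[i]-q[i-1])[[1,0]])).round(1) for i in range(4)])
print("petri",ray(c,(492,225),46))
C=q.mean(0)[:2];t=np.radians(40)
for yaw in(10,-8):
    h=np.array([np.cos(np.radians(yaw)),np.sin(np.radians(yaw)),0])
    a=np.sin(t)*h+np.cos(t)*np.array([0,0,1]);p=-np.cos(t)*h+np.sin(t)*np.array([0,0,1])
    foot=np.array([*C,10])-40*h;tcp=foot+60*a
    T=tool(-a,-p)
    print(yaw,tcp,delta(o,tcp+[0,0,80],T),delta(o,tcp,T))
```

```text
5.5 [571.6 -10.8 164. ] [-0.15  0.81  1.   -0.    1.86 -0.01] [-0.5  0.8 -1.4] 10.2
[[ 485.8 -161.5   22. ]
 [ 517.6 -308.4   22. ]
 [ 376.5 -338.    22. ]
 [ 343.5 -191.9   22. ]] [ 430.86477375 -249.9441625    22.        ] [np.float64(146.0), np.float64(150.0), np.float64(144.0), np.float64(150.0)] [np.float64(12.1), np.float64(-77.8), np.float64(-168.2), np.float64(102.7)]
petri [[ 570.53031159 -472.74384724   46.        ]]
10 [ 429.45379692 -250.19295578   55.96266659] (array([  7.71, -25.72,  -7.88]), array([-0.26 ,  0.177, -0.182]), np.float64(20.8)) (array([ 14.66, -25.72,  -3.91]), array([-0.26 ,  0.177, -0.182]), np.float64(20.8))
-8 [ 429.44597369 -249.74476315   55.96266659] (array([  7.72, -25.67,  -7.89]), array([-0.002,  0.179, -0.002]), np.float64(10.2)) (array([ 14.66, -25.68,  -3.92]), array([-0.002,  0.179, -0.002]), np.float64(10.2))
```

```bash
python3 -m creep '[{"tx":0.5,"ty":-3,"tz":-1,"wx":-0.04,"wy":0.03,"wz":-0.03,"gripper":1},{"tx":1.5,"ty":-6,"tz":-2,"wx":-0.08,"wy":0.06,"wz":-0.06,"gripper":1},{"tx":2.5,"ty":-9.5,"tz":-3,"wx":-0.12,"wy":0.09,"wz":-0.09,"gripper":1},{"tx":4,"ty":-13,"tz":-4,"wx":-0.16,"wy":0.12,"wz":-0.12,"gripper":1},{"tx":5.5,"ty":-16.5,"tz":-5,"wx":-0.2,"wy":0.15,"wz":-0.15,"gripper":1},{"tx":6.5,"ty":-20,"tz":-6.5,"wx":-0.24,"wy":0.17,"wz":-0.17,"gripper":1},{"tx":7.7,"ty":-23.5,"tz":-7.9,"wx":-0.26,"wy":0.177,"wz":-0.182,"gripper":1},{"tx":7.7,"ty":-25.7,"tz":-7.9,"wx":-0.26,"wy":0.177,"wz":-0.182,"gripper":1}]'
python3 -m creep '[{"tx":0,"ty":0,"tz":0,"wx":0,"wy":0,"wz":0,"gripper":1},{"tx":0,"ty":0,"tz":0,"wx":0,"wy":0,"wz":0,"gripper":1},{"tx":0,"ty":0,"tz":0,"wx":0,"wy":0,"wz":0,"gripper":1}]'
cat > tray.py <<'E'
from d import *
C=[430.9,-250];t=np.radians(40);yaw=10
h=np.array([np.cos(np.radians(yaw)),np.sin(np.radians(yaw)),0])
a=np.sin(t)*h+np.cos(t)*np.array([0,0,1]);p=-np.cos(t)*h+np.sin(t)*np.array([0,0,1])
tcp=np.array([*C,10])-40*h+60*a;T=tool(-a,-p)
print(tcp,delta(o,tcp,T))
E
python3 - <<'E'
from tray import *
c=capture("scene");cv2.imwrite("pics/s6.png",cv2.resize(c["frame"][150:330,120:360,::-1],None,fx=3.2,fy=3.2))
E
```

```text
time: 6.17
tool_pos: [422.8, -250.8, 133.1]
tcp_rot: [3.134, 0.861, -2.972]
contact_force: [0.9, 0.3, 0.2]
grip_width: 9.5
time: 6.42
tool_pos: [426.7, -248.9, 133.8]
tcp_rot: [3.137, 0.866, -2.97]
contact_force: [-0.6, -0.5, -0.5]
grip_width: 9.6
6.42 [ 426.7 -248.9  133.8] [-0.44  0.75  1.3  -0.39  1.69 -0.54] [-0.6 -0.5 -0.5] 9.6
[ 429.48902317 -250.24879328   55.96266659] (array([ 5.76, -0.21,  5.23]), array([ 0.002, -0.007, -0.002]), np.float64(0.4))
```

View pics/s6.png

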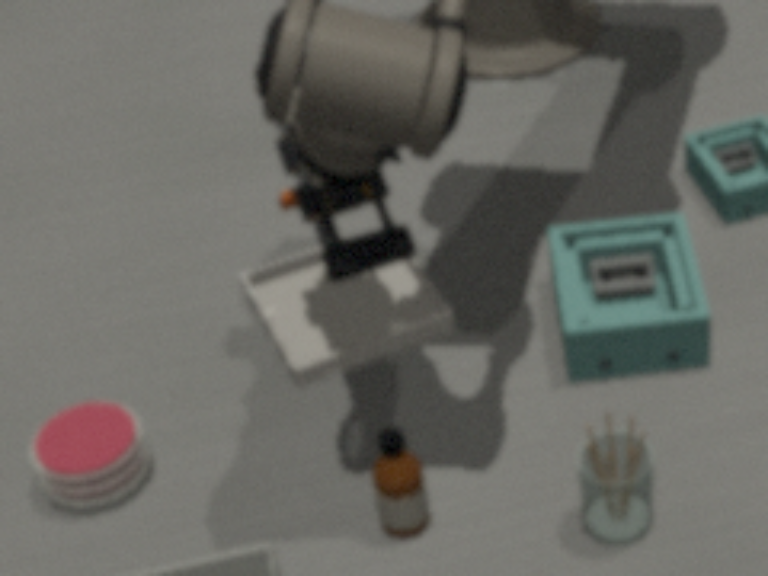

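The hand is above the tray with clear space around it. Lowering slowly.

```bash
python3 -m creep '[{"tx":1,"ty":0,"tz":0.9,"wx":0,"wy":0,"wz":0,"gripper":1},{"tx":2,"ty":0,"tz":1.8,"wx":0,"wy":0,"wz":0,"gripper":1},{"tx":3,"ty":0,"tz":2.7,"wx":0,"wy":0,"wz":0,"gripper":1},{"tx":4,"ty":-0.1,"tz":3.6,"wx":0,"wy":0,"wz":0,"gripper":1},{"tx":4.7,"ty":-0.2,"tz":4.3,"wx":0,"wy":0,"wz":0,"gripper":1},{"tx":5.3,"ty":-0.2,"tz":4.8,"wx":0,"wy":0,"wz":0,"gripper":1},{"tx":5.7,"ty":-0.2,"tz":5.2,"wx":0,"wy":0,"wz":0,"gripper":1},{"tx":5.7,"ty":-0.2,"tz":5.2,"wx":0,"wy":0,"wz":0,"gripper":1}]'
python3 - <<'E'
from tray import *
c=capture("wrist");cv2.imwrite("pics/w7.png",c["frame"][:,:,::-1])
E
```

```text
time: 7.13
tool_pos: [429.3, -250.7, 55.6]
tcp_rot: [3.136, 0.864, -2.971]
contact_force: [0.2, 0.5, -0.8]
grip_width: 9.7
7.13 [ 429.3 -250.7   55.6] [-0.44  0.85  1.33 -0.38  1.56 -0.49] [ 0.2  0.5 -0.8] 9.7
[ 429.48902317 -250.24879328   55.96266659] (array([-0.04,  0.04,  0.  ]), array([ 0.002, -0.008, -0.003]), np.float64(0.5))
```

View pics/w7.png

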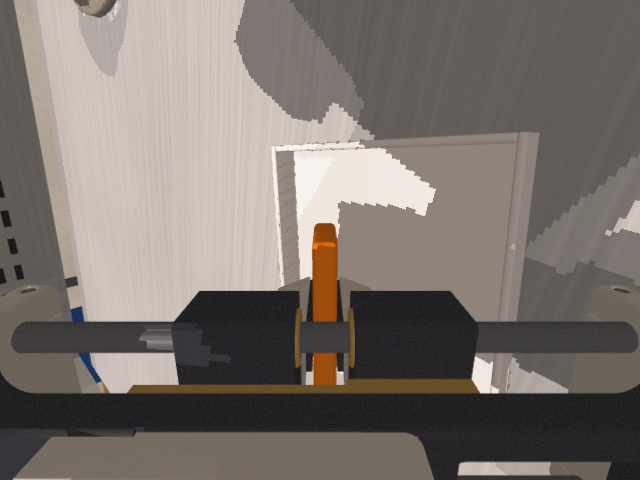

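The bung is over the tray (tab at px (325,240), tray walls all around), with its foot about 2 mm above the floor. Releasing with a partial opening, then backing off along the shank.

```bash
python3 -m creep '[{"tx":0.2,"ty":0,"tz":0.1,"wx":0,"wy":0,"wz":0,"gripper":0.6},{"tx":0.2,"ty":0,"tz":0.1,"wx":0,"wy":0,"wz":0,"gripper":0.4},{"tx":0.2,"ty":0,"tz":0.1,"wx":0,"wy":0,"wz":0,"gripper":0.2},{"tx":0.2,"ty":0,"tz":0.1,"wx":0,"wy":0,"wz":0,"gripper":0.1},{"tx":0.2,"ty":0,"tz":0.1,"wx":0,"wy":0,"wz":0,"gripper":0.1},{"tx":0.2,"ty":0,"tz":0.1,"wx":0,"wy":0,"wz":0,"gripper":0.1},{"tx":0.2,"ty":0,"tz":0.1,"wx":0,"wy":0,"wz":0,"gripper":0.1}]'
python3 - <<'E'
from tray import *
c=capture("wrist");cv2.imwrite("pics/w8.png",c["frame"][:,:,::-1])
c=capture("scene");cv2.imwrite("pics/s8.png",cv2.resize(c["frame"][150:330,120:360,::-1],None,fx=3.2,fy=3.2))
E
```

```text
time: 7.77
tool_pos: [429.2, -251.0, 54.9]
tcp_rot: [3.138, 0.866, -2.969]
contact_force: [-0.9, -0.1, 0.8]
grip_width: 41.0
7.77 [ 429.2 -251.    54.9] [-0.44  0.85  1.34 -0.38  1.56 -0.49] [-0.9 -0.1  0.8] 41.0
[ 429.48902317 -250.24879328   55.96266659] (array([-0.11,  0.07, -0.04]), array([ 0.002, -0.007, -0.002]), np.float64(0.4))
```

View pics/w8.png

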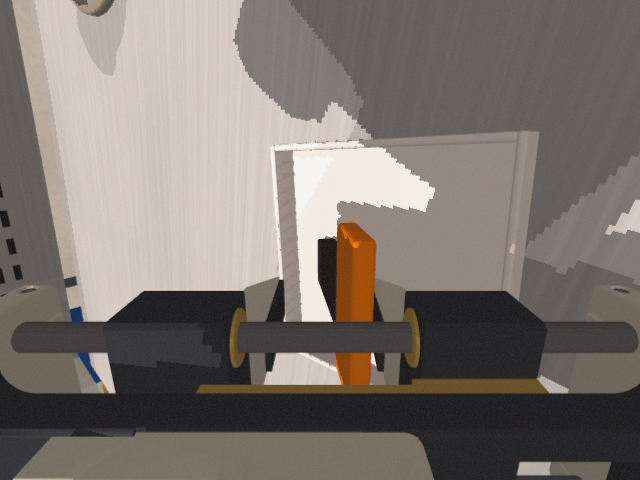

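View pics/s8.png

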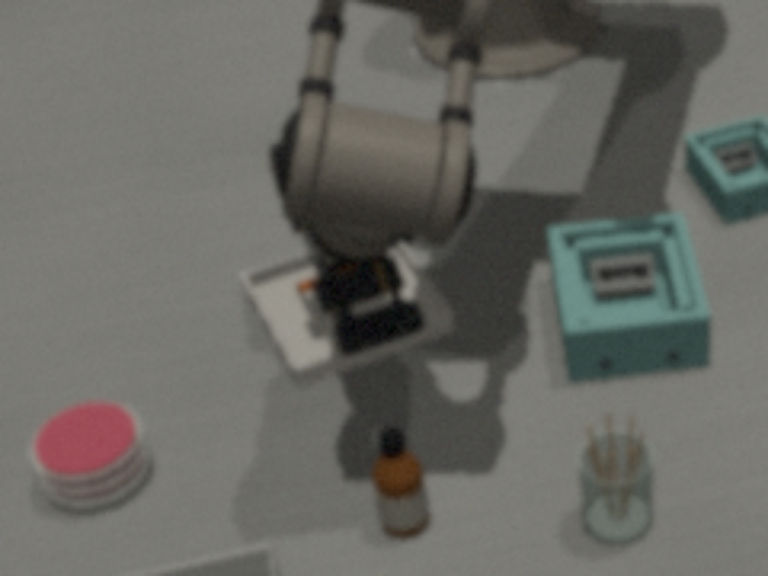

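The bung leans on the lower finger. Opening further lowers it gently, and then I slide the finger out.

```bash
python3 -m creep '[{"tx":0,"ty":0,"tz":0,"wx":0,"wy":0,"wz":0,"gripper":-0.1},{"tx":0,"ty":0,"tz":0,"wx":0,"wy":0,"wz":0,"gripper":-0.3},{"tx":0,"ty":0,"tz":0,"wx":0,"wy":0,"wz":0,"gripper":-0.5},{"tx":0,"ty":0,"tz":0,"wx":0,"wy":0,"wz":0,"gripper":-0.5},{"tx":-1,"ty":0,"tz":0,"wx":0,"wy":0,"wz":0,"gripper":-0.5},{"tx":-2.5,"ty":0,"tz":0,"wx":0,"wy":0,"wz":0,"gripper":-0.5},{"tx":-4,"ty":0,"tz":0,"wx":0,"wy":0,"wz":0,"gripper":-0.5},{"tx":-6,"ty":0,"tz":0,"wx":0,"wy":0,"wz":0,"gripper":-0.5}]'
python3 - <<'E'
from tray import *
c=capture("wrist");cv2.imwrite("pics/w9.png",c["frame"][:,:,::-1])
E
```

```text
time: 8.53
tool_pos: [467.7, -244.1, 101.2]
tcp_rot: [3.137, 0.865, -2.971]
contact_force: [-0.3, 0.1, 0.5]
grip_width: 69.0
8.53 [ 467.7 -244.1  101.2] [-0.41  0.85  1.19 -0.37  1.71 -0.52] [-0.3  0.1  0.5] 69.0
[ 429.48902317 -250.24879328   55.96266659] (array([ 5.95,  0.04, -0.01]), array([ 0.002, -0.008, -0.002]), np.float64(0.5))
```

View pics/w9.png

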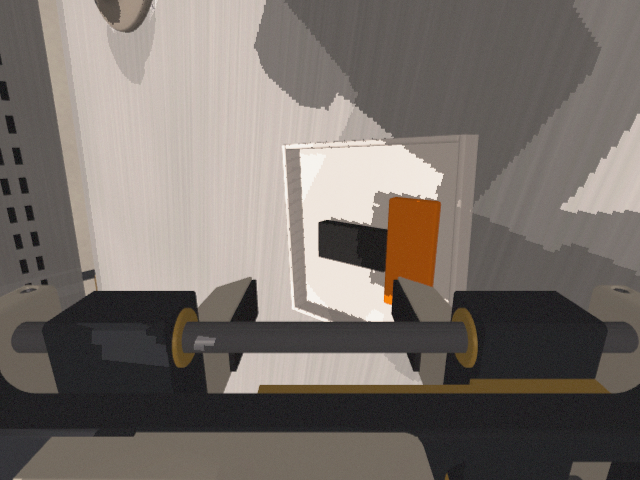

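The bung lies flat in the tray: orange tab at px (413,245), shank at (350,245), inside the walls. Next is the cover, looking from above first.

Run:
```python
from d import *
th=np.radians(-61.8);z=[np.cos(th),np.sin(th),0];y=np.array([np.cos(th+np.pi/2),np.sin(th+np.pi/2),0])
T=tool([0,0,-1],z);t=np.array([542,265,210])-40*y
print(delta(o,t,T))
```

```text
8.58 [ 471.  -244.2  104.1] [-0.41  0.85  1.18 -0.37  1.71 -0.52] [0.2 0.6 2.8] 68.7
(array([-15.91,  47.64,   2.4 ]), array([ 1.2  , -0.604,  0.439]), np.float64(81.0))
```

```bash
python3 -m creep '[{"tx":-4,"ty":0,"tz":0,"wx":0.05,"wy":-0.03,"wz":0.02,"gripper":-0.5},{"tx":-8,"ty":0,"tz":0,"wx":0.15,"wy":-0.08,"wz":0.05,"gripper":-0.6},{"tx":-11,"ty":3,"tz":0.2,"wx":0.26,"wy":-0.13,"wz":0.1,"gripper":-0.8},{"tx":-13,"ty":6.5,"tz":0.4,"wx":0.37,"wy":-0.186,"wz":0.135,"gripper":-1},{"tx":-14.5,"ty":10.5,"tz":0.6,"wx":0.48,"wy":-0.24,"wz":0.175,"gripper":-1},{"tx":-15.9,"ty":14.5,"tz":0.8,"wx":0.59,"wy":-0.297,"wz":0.216,"gripper":-1},{"tx":-15.9,"ty":18.5,"tz":1,"wx":0.7,"wy":-0.35,"wz":0.256,"gripper":-1},{"tx":-15.9,"ty":22.5,"tz":1.2,"wx":0.81,"wy":-0.408,"wz":0.296,"gripper":-1}]'
cat > cov.py <<'E'
from d import *
th=np.radians(-61.8);z=[np.cos(th),np.sin(th),0];y=np.array([np.cos(th+np.pi/2),np.sin(th+np.pi/2),0])
T=tool([0,0,-1],z);t=np.array([542,265,210])-40*y
print(delta(o,t,T))
E
python3 cov.py
```

```text
time: 9.25
tool_pos: [539.2, -1.8, 215.1]
tcp_rot: [-2.726, 1.315, 2.887]
contact_force: [1.2, 0.7, 0.5]
grip_width: 91.6
9.25 [539.2  -1.8 215.1] [-0.16  0.53  1.29  0.02  1.58  0.51] [1.2 0.7 0.5] 91.6
(array([  2.87,  17.58, -17.55]), array([ 0.406, -0.21 ,  0.15 ]), np.float64(27.5))
```

```bash
python3 -m creep '[{"tx":0.5,"ty":2.5,"tz":-2.5,"wx":0.1,"wy":-0.05,"wz":0.035,"gripper":-1},{"tx":1,"ty":5,"tz":-5,"wx":0.2,"wy":-0.1,"wz":0.075,"gripper":-1},{"tx":1.5,"ty":8,"tz":-8,"wx":0.3,"wy":-0.155,"wz":0.11,"gripper":-1},{"tx":2,"ty":11,"tz":-11,"wx":0.406,"wy":-0.21,"wz":0.15,"gripper":-1},{"tx":2.5,"ty":14,"tz":-14,"wx":0.406,"wy":-0.21,"wz":0.15,"gripper":-1},{"tx":2.9,"ty":17,"tz":-17,"wx":0.406,"wy":-0.21,"wz":0.15,"gripper":-1},{"tx":2.9,"ty":17.6,"tz":-17.6,"wx":0.406,"wy":-0.21,"wz":0.15,"gripper":-1},{"tx":2.9,"ty":17.6,"tz":-17.6,"wx":0.406,"wy":-0.21,"wz":0.15,"gripper":-1}]'
python3 -m creep '[{"tx":0,"ty":0,"tz":0,"wx":0,"wy":0,"wz":0,"gripper":-1},{"tx":0,"ty":0,"tz":0,"wx":0,"wy":0,"wz":0,"gripper":-1},{"tx":0,"ty":0,"tz":0,"wx":0,"wy":0,"wz":0,"gripper":-1}]'
python3 - <<'E'
from cov import *
c=capture("wrist");pickle.dump(c,open("w10.pkl","wb"));cv2.imwrite("pics/w10.png",c["frame"][:,:,::-1])
H=hsv(c);P=cloud(c);h,s,v=H[...,0],H[...,1],H[...,2];zz=P[...,2]
near=np.hypot(P[...,0]-542,P[...,1]-265)<80
m=near&(zz>5)&(zz<14)
mm=max(comps(cv2.morphologyEx(m.astype(np.uint8),cv2.MORPH_CLOSE,np.ones((3,3)))),key=lambda q:q[1][4])[0]
r=rect(c,mm,10);print("plate",np.round([*r[0],*r[1],r[2]],2))
m=near&(zz>31)&(zz<41)
for mm,st,ce in comps(m,30):
    r=rect(c,mm,36);print("rib",st,np.round([*r[0],*r[1],r[2]],2),np.median(zz[mm]))
E
```

```text
time: 9.92
tool_pos: [503.2, 248.8, 209.7]
tcp_rot: [-2.507, 1.566, 2.709]
contact_force: [-0.4, -0.6, -0.9]
grip_width: 91.7
time: 10.17
tool_pos: [504.8, 243.4, 209.3]
tcp_rot: [-2.124, 1.566, 3.086]
contact_force: [0.8, 1.3, 0.5]
grip_width: 91.9
10.17 [504.8 243.4 209.3] [0.31 0.42 1.45 0.   1.27 1.39] [0.8 1.3 0.5] 91.9
(array([-0.07,  0.3 , -0.14]), array([ 0.005, -0.003,  0.004]), np.float64(0.4))
plate [542.46 266.1  119.31  99.66  28.19]
rib [318 151  10  47 464] [542.81 266.33  43.61   8.82  28.46] 35.935558750156304
```

View pics/w10.png

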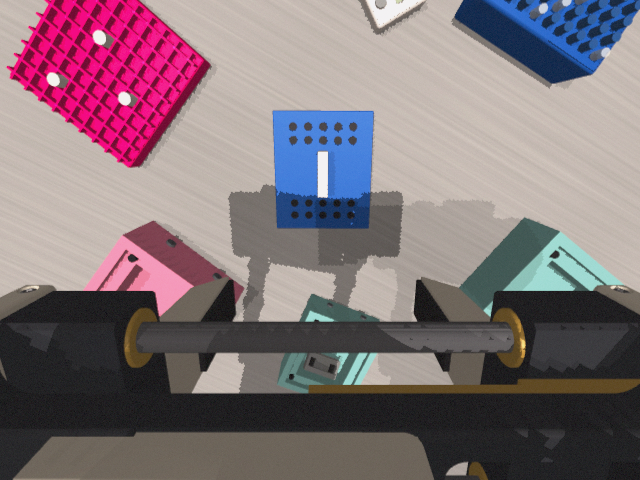

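Rib at (542.7,266.3), z 36, angle 28.3°; plate measures 119×100, so the sizes agree (rib px (323,175)). Descending.

Run:
```python
from d import *
th=np.radians(-61.7);T=tool([0,0,-1],[np.cos(th),np.sin(th),0])
print(delta(o,[542.7,266.3,13],T))
```

```text
10.22 [504.9 243.3 209.3] [0.31 0.42 1.45 0.   1.27 1.39] [-0.2  0.1 -0.6] 91.7
(array([19.62,  4.5 , -0.17]), array([ 0.002, -0.003,  0.004]), np.float64(0.3))
```

```bash
python3 -m creep '[{"tx":2,"ty":2,"tz":-0.1,"wx":0.002,"wy":-0.003,"wz":0.004,"gripper":0},{"tx":5,"ty":4.5,"tz":-0.17,"wx":0.002,"wy":-0.003,"wz":0.004,"gripper":0},{"tx":8.5,"ty":4.5,"tz":-0.17,"wx":0.002,"wy":-0.003,"wz":0.004,"gripper":0},{"tx":12,"ty":4.5,"tz":-0.17,"wx":0.002,"wy":-0.003,"wz":0.004,"gripper":0},{"tx":14.5,"ty":4.5,"tz":-0.17,"wx":0.002,"wy":-0.003,"wz":0.004,"gripper":0},{"tx":15.5,"ty":4.5,"tz":-0.17,"wx":0.002,"wy":-0.003,"wz":0.004,"gripper":0},{"tx":15.5,"ty":4.5,"tz":-0.17,"wx":0.002,"wy":-0.003,"wz":0.004,"gripper":0},{"tx":15.5,"ty":4.5,"tz":-0.17,"wx":0.002,"wy":-0.003,"wz":0.004,"gripper":0}]'
python3 - <<'E'
from d import *
th=np.radians(-61.7);T=tool([0,0,-1],[np.cos(th),np.sin(th),0])
print(delta(o,[542.7,266.3,13],T))
c=capture("wrist");cv2.imwrite("pics/w11.png",c["frame"][:,:,::-1])
E
```

```text
time: 10.88
tool_pos: [543.3, 267.3, 55.0]
tcp_rot: [1.256, 1.57, 0.181]
contact_force: [-1.3, 0.6, -0.2]
grip_width: 46.9
10.88 [543.3 267.3  55. ] [ 0.33  0.66  1.5  -0.    0.98  1.41] [-1.3  0.6 -0.2] 46.9
(array([ 4.2 , -0.11,  0.06]), array([ 0.001,  0.   , -0.001]), np.float64(0.1))
```

View pics/w11.png

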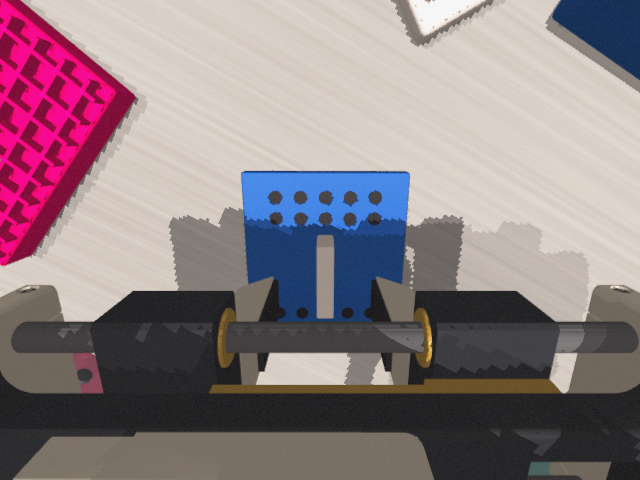

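The rib at px (325,275) is centred between the fingers. Lowering and closing.

```bash
python3 -m creep '[{"tx":1.2,"ty":-0.1,"tz":0.05,"wx":0,"wy":0,"wz":0,"gripper":0},{"tx":2.4,"ty":-0.1,"tz":0.05,"wx":0,"wy":0,"wz":0,"gripper":0},{"tx":3.4,"ty":-0.1,"tz":0.05,"wx":0,"wy":0,"wz":0,"gripper":0},{"tx":4.1,"ty":-0.1,"tz":0.05,"wx":0,"wy":0,"wz":0,"gripper":0},{"tx":4.1,"ty":-0.1,"tz":0.05,"wx":0,"wy":0,"wz":0,"gripper":0},{"tx":4.1,"ty":-0.1,"tz":0.05,"wx":0,"wy":0,"wz":0,"gripper":0}]'
python3 -m creep '[{"tx":0,"ty":0,"tz":0,"wx":0,"wy":0,"wz":0,"gripper":1},{"tx":0,"ty":0,"tz":0,"wx":0,"wy":0,"wz":0,"gripper":1},{"tx":0,"ty":0,"tz":0,"wx":0,"wy":0,"wz":0,"gripper":1},{"tx":0,"ty":0,"tz":0,"wx":0,"wy":0,"wz":0,"gripper":1},{"tx":0,"ty":0,"tz":0,"wx":0,"wy":0,"wz":0,"gripper":1},{"tx":0,"ty":0,"tz":0,"wx":0,"wy":0,"wz":0,"gripper":1},{"tx":0,"ty":0,"tz":0,"wx":0,"wy":0,"wz":0,"gripper":1},{"tx":0,"ty":0,"tz":0,"wx":0,"wy":0,"wz":0,"gripper":1}]'; python3 d.py
```

```text
time: 11.43
tool_pos: [541.7, 266.9, 13.0]
tcp_rot: [-1.454, 1.57, -2.529]
contact_force: [-0.5, 1.5, -0.3]
grip_width: 45.8
time: 12.1
tool_pos: [541.9, 266.9, 13.3]
tcp_rot: [1.016, 1.57, -0.059]
contact_force: [-0.3, -0.2, 0.8]
grip_width: 9.6
12.1 [541.9 266.9  13.3] [ 0.33  0.72  1.53 -0.    0.89  1.41] [-0.3 -0.2  0.8] 9.6
```

```bash
python3 -m creep '[{"tx":-0.5,"ty":0,"tz":0,"wx":0,"wy":0,"wz":0,"gripper":1},{"tx":-1.5,"ty":0,"tz":0,"wx":0,"wy":0,"wz":0,"gripper":1},{"tx":-3.5,"ty":0,"tz":0,"wx":0,"wy":0,"wz":0,"gripper":1},{"tx":-6,"ty":0,"tz":0,"wx":0,"wy":0,"wz":0,"gripper":1},{"tx":-8.5,"ty":0,"tz":0,"wx":0,"wy":0,"wz":0,"gripper":1},{"tx":-11,"ty":0,"tz":0,"wx":0,"wy":0,"wz":0,"gripper":1},{"tx":-12.2,"ty":0,"tz":0,"wx":0,"wy":0,"wz":0,"gripper":1},{"tx":-12.2,"ty":0,"tz":0,"wx":0,"wy":0,"wz":0,"gripper":1}]'
cat > place.py <<'E'
from d import *
th=np.radians(BY-270);T=tool([0,0,-1],[np.cos(th),np.sin(th),0])
print("d",delta(o,[*BC,130],T))
E
python3 place.py
```

```text
time: 12.77
tool_pos: [543.6, 267.6, 139.5]
tcp_rot: [1.393, 1.563, 0.319]
contact_force: [-0.4, -0.4, -1.7]
grip_width: 9.8
12.77 [543.6 267.6 139.5] [ 0.33  0.56  1.42 -0.    1.15  1.41] [-0.4 -0.4 -1.7] 9.8
d (array([  0.88, -14.69,  23.02]), array([ 0.638, -0.001, -0.008]), np.float64(36.5))
```

```bash
python3 -m creep '[{"tx":0,"ty":-1.2,"tz":1.8,"wx":0.09,"wy":0,"wz":0,"gripper":1},{"tx":0,"ty":-3,"tz":4.7,"wx":0.18,"wy":0,"wz":0,"gripper":1},{"tx":0,"ty":-5,"tz":7.8,"wx":0.28,"wy":0,"wz":0,"gripper":1},{"tx":0,"ty":-7,"tz":11,"wx":0.38,"wy":0,"wz":0,"gripper":1},{"tx":0,"ty":-9,"tz":14.1,"wx":0.48,"wy":0,"wz":0,"gripper":1},{"tx":0,"ty":-11.2,"tz":17.5,"wx":0.56,"wy":0,"wz":0,"gripper":1},{"tx":0,"ty":-13.2,"tz":20.7,"wx":0.638,"wy":0,"wz":0,"gripper":1},{"tx":0,"ty":-14.7,"tz":23,"wx":0.638,"wy":0,"wz":0,"gripper":1}]'
python3 -m creep '[{"tx":0,"ty":0,"tz":0,"wx":0,"wy":0,"wz":0,"gripper":1},{"tx":0,"ty":0,"tz":0,"wx":0,"wy":0,"wz":0,"gripper":1},{"tx":0,"ty":0,"tz":0,"wx":0,"wy":0,"wz":0,"gripper":1},{"tx":0,"ty":0,"tz":0,"wx":0,"wy":0,"wz":0,"gripper":1}]'
python3 - <<'E'
from place import *
c=capture("wrist");pickle.dump(c,open("w12.pkl","wb"));cv2.imwrite("pics/w12.png",c["frame"][:,:,::-1])
E
```

```text
time: 13.43
tool_pos: [521.0, -8.1, 134.6]
tcp_rot: [-1.076, 1.569, -2.794]
contact_force: [0.3, -0.2, -1.3]
grip_width: 9.8
time: 13.77
tool_pos: [521.9, -4.2, 134.9]
tcp_rot: [-2.159, 1.57, 2.413]
contact_force: [-0.2, 0.3, -1.7]
grip_width: 10.0
13.77 [521.9  -4.2 134.9] [-0.16  0.43  1.66  0.    1.05  1.56] [-0.2  0.3 -1.7] 10.0
d (array([0.49, 0.23, 0.02]), array([ 0.001, -0.   ,  0.   ]), np.float64(0.1))
```

View pics/w12.png

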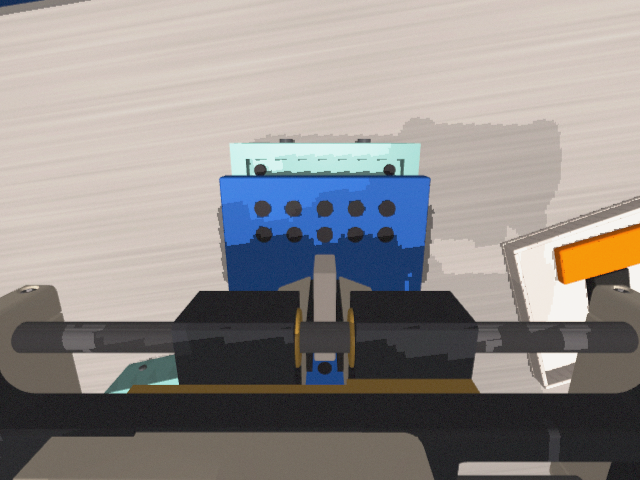

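The cover is level and square in the grip: front edge px (220,177)–(430,177). The basin rim behind it is px (229–420,143). I check both against the expected edges.

Run:
```python
from h import *
c=pickle.load(open("w12.pkl","rb"));H=hsv(c);P=cloud(c);h,s,v=H[...,0],H[...,1],H[...,2];z=P[...,2]
cc,bx,by=basin(BC,BY);L=lambda q:np.c_[(q-np.array([*BC,0]))@bx,(q-np.array([*BC,0]))@by,q[:,2]]
m=(h>100)&(h<125)&(s>120)&(z>122)&(z<140);mm=max(comps(m),key=lambda q:q[1][4])[0]
q=L(P[mm]);print("cover z",np.percentile(q[:,2],[2,50,98]),"rear-to-front slope", np.polyfit(q[:,0],q[:,2],1)[0],np.polyfit(q[:,1],q[:,2],1)[0])
zt=np.median(q[:,2]);k=np.argwhere(mm)[:,::-1]
for r0,r1 in((185,200),(200,240)):
  w=L(ray(c,k[(k[:,1]>r0)&(k[:,1]<r1)],zt));print("by edges",np.percentile(w[:,1],[0.3,99.7]),"mid",np.percentile(w[:,1],[.3,99.7]).mean())
col=[];
for u in range(240,411,5):
  vv=k[k[:,0]==u,1]; col.append((u,vv.min()-.5))
w=L(ray(c,col,zt));print("front bx",w[:,0].mean(),"yaw err deg",np.degrees(np.polyfit(w[:,1],w[:,0],1)[0]))
m=(h>70)&(h<100)&(s>25)&(abs(z-60)<4)&(P[...,0]>560);mm=max(comps(m),key=lambda q:q[1][4])[0]
k=np.argwhere(mm)[:,::-1];w=L(ray(c,k[(k[:,1]<165)],60));print("rim far bx",np.percentile(w[:,0],[1]),"by",np.percentile(w[:,1],[.5,99.5]))
```

```text
cover z [129.81714826 131.36917977 132.6600255 ] rear-to-front slope 0.007082646549217607 0.000325428483899519
by edges [-49.65436701  48.92712334] mid -0.3636218358814922
by edges [-49.69550233  49.02003798] mid -0.3377321761753507
front bx -58.7381647444444 yaw err deg 0.025513547352224095
rim far bx [-72.61803936] by [-62.61128747  62.29113423]
```

Cover centre is 1.3 mm short toward the robot with no yaw error. Shift +y 1.4 mm, then lower to about 5 mm above the pins.

```bash
python3 -m creep '[{"tx":0.8,"ty":0.14,"tz":0,"wx":0,"wy":0,"wz":0,"gripper":1},{"tx":1.8,"ty":0.14,"tz":0,"wx":0,"wy":0,"wz":0,"gripper":1},{"tx":2.8,"ty":0.14,"tz":0,"wx":0,"wy":0,"wz":0,"gripper":1},{"tx":3.8,"ty":0.14,"tz":0,"wx":0,"wy":0,"wz":0,"gripper":1},{"tx":4.6,"ty":0.14,"tz":0,"wx":0,"wy":0,"wz":0,"gripper":1},{"tx":5.2,"ty":0.14,"tz":0,"wx":0,"wy":0,"wz":0,"gripper":1},{"tx":5.4,"ty":0.14,"tz":0,"wx":0,"wy":0,"wz":0,"gripper":1},{"tx":5.4,"ty":0.14,"tz":0,"wx":0,"wy":0,"wz":0,"gripper":1}]'
python3 - <<'E'
from place import *
c=capture("wrist");pickle.dump(c,open("w13.pkl","wb"));cv2.imwrite("pics/w13.png",c["frame"][:,:,::-1])
E
```

```text
time: 14.48
tool_pos: [523.1, -5.6, 80.5]
tcp_rot: [-1.581, 1.57, 2.989]
contact_force: [0.3, -0.0, -2.2]
grip_width: 9.9
14.48 [523.1  -5.6  80.5] [-0.16  0.5   1.72 -0.    0.92  1.56] [ 0.3 -0.  -2.2] 9.9
d (array([-4.95,  0.08, -0.09]), array([-0.   , -0.   ,  0.001]), np.float64(0.1))
```

View pics/w13.png

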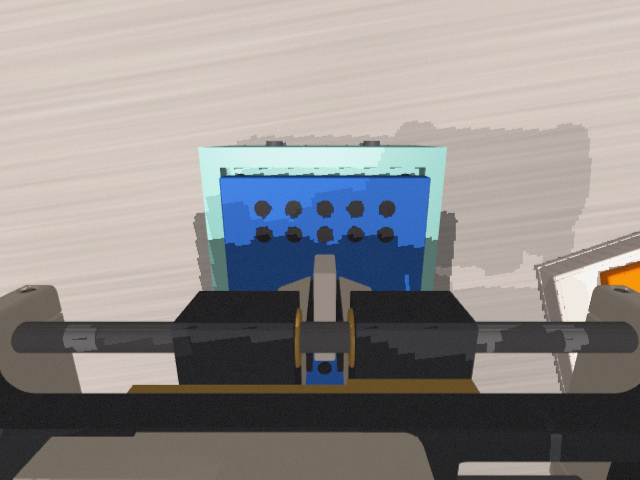

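Image shows the cover 1 mm toward the right edge (rim margins 20 px left, 16 px right), which agrees with the pose. Correcting by tz −1 mm and easing down.

```bash
python3 -m creep '[{"tx":0.1,"ty":0.04,"tz":-0.1,"wx":0,"wy":0,"wz":0,"gripper":1},{"tx":0.2,"ty":0.04,"tz":-0.1,"wx":0,"wy":0,"wz":0,"gripper":1},{"tx":0.4,"ty":0.04,"tz":-0.1,"wx":0,"wy":0,"wz":0,"gripper":1},{"tx":0.6,"ty":0.04,"tz":-0.1,"wx":0,"wy":0,"wz":0,"gripper":1},{"tx":0.8,"ty":0.04,"tz":-0.1,"wx":0,"wy":0,"wz":0,"gripper":1},{"tx":0.9,"ty":0.04,"tz":-0.1,"wx":0,"wy":0,"wz":0,"gripper":1},{"tx":1,"ty":0.04,"tz":-0.1,"wx":0,"wy":0,"wz":0,"gripper":1},{"tx":1,"ty":0.04,"tz":-0.1,"wx":0,"wy":0,"wz":0,"gripper":1}]'
python3 place.py
```

```text
time: 15.2
tool_pos: [523.9, -4.6, 71.0]
tcp_rot: [-1.497, 1.571, 3.074]
contact_force: [0.2, -0.3, -2.1]
grip_width: 9.8
15.2 [523.9  -4.6  71. ] [-0.16  0.52  1.73 -0.    0.9   1.56] [ 0.2 -0.3 -2.1] 9.8
d (array([-5.9 ,  0.03,  0.01]), array([-0.,  0.,  0.]), np.float64(0.0))
```

```bash
python3 -m creep '[{"tx":0.05,"ty":0,"tz":0,"wx":0,"wy":0,"wz":0,"gripper":1},{"tx":0.1,"ty":0,"tz":0,"wx":0,"wy":0,"wz":0,"gripper":1},{"tx":0.15,"ty":0,"tz":0,"wx":0,"wy":0,"wz":0,"gripper":1},{"tx":0.2,"ty":0,"tz":0,"wx":0,"wy":0,"wz":0,"gripper":1},{"tx":0.25,"ty":0,"tz":0,"wx":0,"wy":0,"wz":0,"gripper":1},{"tx":0.3,"ty":0,"tz":0,"wx":0,"wy":0,"wz":0,"gripper":1},{"tx":0.35,"ty":0,"tz":0,"wx":0,"wy":0,"wz":0,"gripper":1},{"tx":0.4,"ty":0,"tz":0,"wx":0,"wy":0,"wz":0,"gripper":1}]'
python3 -m creep '[{"tx":0.05,"ty":0,"tz":0,"wx":0,"wy":0,"wz":0,"gripper":1},{"tx":0.1,"ty":0,"tz":0,"wx":0,"wy":0,"wz":0,"gripper":1},{"tx":0.15,"ty":0,"tz":0,"wx":0,"wy":0,"wz":0,"gripper":1},{"tx":0.2,"ty":0,"tz":0,"wx":0,"wy":0,"wz":0,"gripper":1}]'
python3 place.py
```

```text
time: 15.87
tool_pos: [524.1, -4.7, 67.5]
tcp_rot: [1.51, 1.57, -0.203]
contact_force: [-1.5, 0.3, 3.8]
grip_width: 9.7
time: 16.2
tool_pos: [524.1, -4.6, 66.0]
tcp_rot: [1.525, 1.57, -0.188]
contact_force: [-4.1, 0.7, 10.4]
grip_width: 9.7
16.2 [524.1  -4.6  66. ] [-0.16  0.53  1.73 -0.    0.88  1.56] [-4.1  0.7 10.4] 9.7
d (array([-6.4 ,  0.01,  0.02]), array([-0.   ,  0.   , -0.001]), np.float64(0.1))
```

Run:
```python
from place import *
print(o["moment"])
c=capture("wrist");pickle.dump(c,open("w14.pkl","wb"));cv2.imwrite("pics/w14.png",c["frame"][:,:,::-1])
H=hsv(c);P=cloud(c);h,s,v=H[...,0],H[...,1],H[...,2];z=P[...,2]
cc,bx,by=basin(BC,BY);L=lambda q:np.c_[(q-np.array([*BC,0]))@bx,(q-np.array([*BC,0]))@by,q[:,2]]
m=(h>100)&(h<125)&(s>120)&(z>50)&(z<75);mm=max(comps(m),key=lambda q:q[1][4])[0]
q=L(P[mm]);A=np.c_[q[:,:2],np.ones(len(q))];print("cover plane",np.linalg.lstsq(A,q[:,2],rcond=None)[0],np.median(q[:,2]), "bx",np.percentile(q[:,0],[.5]),"by",np.percentile(q[:,1],[.5,99.5]))
m=(h>70)&(h<100)&(s>25)&(abs(z-60)<4)&(P[...,0]>500);mm=max(comps(m),key=lambda q:q[1][4])[0]
q=L(P[mm]);A=np.c_[q[:,:2],np.ones(len(q))];print("rim plane",np.linalg.lstsq(A,q[:,2],rcond=None)[0],np.median(q[:,2]))
```

```text
16.2 [524.1  -4.6  66. ] [-0.16  0.53  1.73 -0.    0.88  1.56] [-4.1  0.7 10.4] 9.7
d (array([-6.4 ,  0.01,  0.02]), array([-0.   ,  0.   , -0.001]), np.float64(0.1))
[ 0.00507754  0.90035661 -0.02504523]
cover plane [6.33952799e-03 1.16906254e-03 6.26685424e+01] 62.50285973949629 bx [-60.21071535] by [-49.59724038  49.09766445]
rim plane [-4.57690400e-03  7.14768381e-04  5.95664658e+01] 59.86904424934865
```

View pics/w14.png

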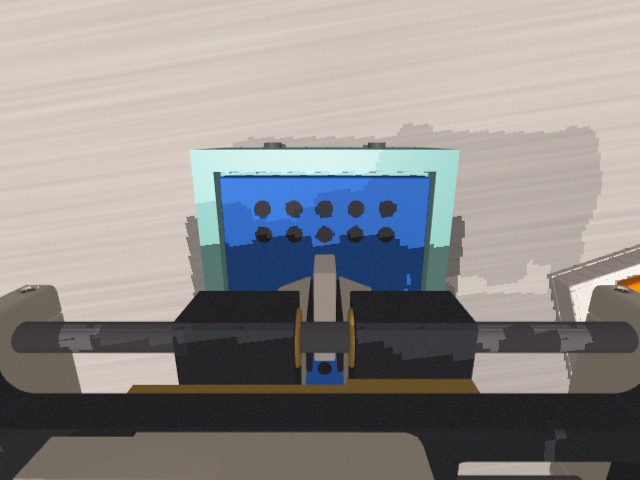

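Cover is in the recess with even gaps (px 216–435), about 2.7 mm proud. I keep pressing slowly.

```bash
python3 -m creep '[{"tx":0.05,"ty":0,"tz":0,"wx":0,"wy":0,"wz":0,"gripper":1},{"tx":0.1,"ty":0,"tz":0,"wx":0,"wy":0,"wz":0,"gripper":1},{"tx":0.15,"ty":0,"tz":0,"wx":0,"wy":0,"wz":0,"gripper":1},{"tx":0.2,"ty":0,"tz":0,"wx":0,"wy":0,"wz":0,"gripper":1},{"tx":0.25,"ty":0,"tz":0,"wx":0,"wy":0,"wz":0,"gripper":1}]'
python3 -m creep '[{"tx":0.05,"ty":0,"tz":0,"wx":0,"wy":0,"wz":0,"gripper":1},{"tx":0.1,"ty":0,"tz":0,"wx":0,"wy":0,"wz":0,"gripper":1}]'
python3 place.py
```

```text
time: 16.67
tool_pos: [524.1, -4.6, 63.7]
tcp_rot: [1.509, 1.57, -0.204]
contact_force: [-4.0, -0.1, 11.1]
grip_width: 9.7
time: 16.83
tool_pos: [524.1, -4.6, 63.3]
tcp_rot: [1.461, 1.57, -0.251]
contact_force: [-7.5, 0.3, 22.4]
grip_width: 10.0
16.83 [524.1  -4.6  63.3] [-0.16  0.53  1.73 -0.    0.88  1.56] [-7.5  0.3 22.4] 10.0
d (array([-6.67,  0.01,  0.02]), array([-0.   ,  0.   , -0.001]), np.float64(0.1))
```

```bash
python3 -m creep '[{"tx":0.04,"ty":0,"tz":0,"wx":0,"wy":0,"wz":0,"gripper":1},{"tx":0.06,"ty":0,"tz":0,"wx":0,"wy":0,"wz":0,"gripper":1},{"tx":0.06,"ty":0,"tz":0,"wx":0,"wy":0,"wz":0,"gripper":1}]'
python3 -m creep '[{"tx":-0.1,"ty":0,"tz":0,"wx":0,"wy":0,"wz":0,"gripper":1},{"tx":-0.15,"ty":0,"tz":0,"wx":0,"wy":0,"wz":0,"gripper":1},{"tx":-0.15,"ty":0,"tz":0,"wx":0,"wy":0,"wz":0,"gripper":0.5},{"tx":-0.15,"ty":0,"tz":0,"wx":0,"wy":0,"wz":0,"gripper":0.3},{"tx":-0.15,"ty":0,"tz":0,"wx":0,"wy":0,"wz":0,"gripper":0.3},{"tx":-0.15,"ty":0,"tz":0,"wx":0,"wy":0,"wz":0,"gripper":0.3},{"tx":-0.15,"ty":0,"tz":0,"wx":0,"wy":0,"wz":0,"gripper":0.3}]'
cat > chk.py <<'E'
from place import *
def chk(name):
    c=capture("wrist");pickle.dump(c,open(name+".pkl","wb"));cv2.imwrite(f"pics/{name}.png",c["frame"][:,:,::-1])
    H=hsv(c);P=cloud(c);h,s,v=H[...,0],H[...,1],H[...,2];z=P[...,2]
    cc,bx,by=basin(BC,BY);L=lambda q:np.c_[(q-np.array([*BC,0]))@bx,(q-np.array([*BC,0]))@by,q[:,2]]
    X=L(P.reshape(-1,3)).reshape(P.shape)
    near=(abs(X[...,0])<80)&(abs(X[...,1])<70)&(z>45)&(z<80)
    m=near&(h>100)&(h<125)&(s>120);q=X[m]
    print("cover",len(q),np.linalg.lstsq(np.c_[q[:,:2],np.ones(len(q))],q[:,2],rcond=None)[0].round(4),"zmed",np.median(q[:,2]).round(2),"ext",np.percentile(q,[.5,99.5],axis=0).round(1).tolist())
    m=near&(h>70)&(h<100)&(s>25)&(abs(z-60)<4);q=X[m]
    print("rim",len(q),np.linalg.lstsq(np.c_[q[:,:2],np.ones(len(q))],q[:,2],rcond=None)[0].round(4),"zmed",np.median(q[:,2]).round(2))
E
python3 -c "
from chk import *
chk('w15')"
```

```text
time: 17.08
tool_pos: [524.1, -4.6, 63.3]
tcp_rot: [1.465, 1.569, -0.248]
contact_force: [-7.5, 1.9, 21.8]
grip_width: 9.8
time: 17.67
tool_pos: [524.0, -4.6, 62.4]
tcp_rot: [0.427, 1.571, -1.285]
contact_force: [0.7, -0.2, -0.1]
grip_width: 31.5
17.67 [524.   -4.6  62.4] [-0.16  0.53  1.73 -0.    0.88  1.56] [ 0.7 -0.2 -0.1] 31.5
d (array([-6.76,  0.01,  0.01]), array([-0.,  0., -0.]), np.float64(0.0))
cover 22992 [1.90000e-03 7.00000e-04 5.99174e+01] zmed 59.91 ext [[-60.2, -49.4, 55.3], [54.4, 49.0, 61.5]]
rim 9184 [-4.70000e-03  4.00000e-04  5.95603e+01] zmed 59.86
```

View pics/w15.png

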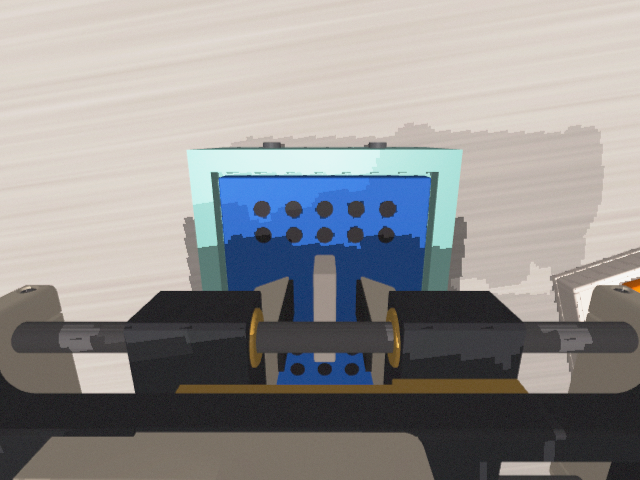

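Cover top is at z 59.9 against the rim's 59.9, with even gaps all round. To be sure all four pins are home, I'll lift off, close the fingers and press once more on the rib top.

```bash
python3 -m creep '[{"tx":-0.5,"ty":0,"tz":0,"wx":0,"wy":0,"wz":0,"gripper":0.3},{"tx":-1.5,"ty":0,"tz":0,"wx":0,"wy":0,"wz":0,"gripper":0.3},{"tx":-3,"ty":0,"tz":0,"wx":0,"wy":0,"wz":0,"gripper":0.3},{"tx":-4.5,"ty":0,"tz":0,"wx":0,"wy":0,"wz":0,"gripper":0.3},{"tx":-4.5,"ty":0,"tz":0,"wx":0,"wy":0,"wz":0,"gripper":1},{"tx":-4.5,"ty":0,"tz":0,"wx":0,"wy":0,"wz":0,"gripper":1},{"tx":-4.5,"ty":0,"tz":0,"wx":0,"wy":0,"wz":0,"gripper":1},{"tx":-4.5,"ty":0,"tz":0,"wx":0,"wy":0,"wz":0,"gripper":1}]'
python3 -c "
from chk import *
chk('w16')"
```

```text
time: 18.38
tool_pos: [523.5, -4.6, 107.0]
tcp_rot: [-1.559, 1.57, 3.011]
contact_force: [-0.2, 0.2, -1.0]
grip_width: 9.8
18.38 [523.5  -4.6 107. ] [-0.16  0.47  1.69 -0.    0.98  1.56] [-0.2  0.2 -1. ] 9.8
d (array([-2.3 ,  0.06,  0.01]), array([-0.   ,  0.   ,  0.001]), np.float64(0.1))
cover 16661 [4.00000e-04 8.00000e-04 5.99192e+01] zmed 59.92 ext [[-60.2, -49.5, 58.1], [38.3, 49.1, 61.6]]
rim 8359 [-2.10000e-03  6.00000e-04  5.97382e+01] zmed 59.88
```

View pics/w16.png

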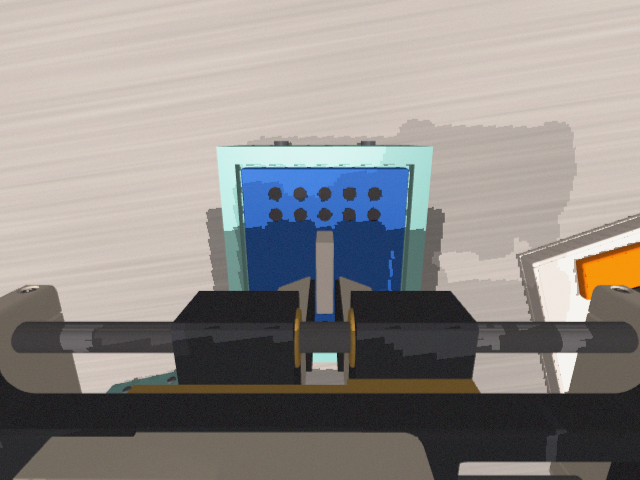

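```bash
python3 -m creep '[{"tx":0.4,"ty":0.05,"tz":0,"wx":0,"wy":0,"wz":0,"gripper":1},{"tx":0.8,"ty":0.05,"tz":0,"wx":0,"wy":0,"wz":0,"gripper":1},{"tx":1.2,"ty":0.05,"tz":0,"wx":0,"wy":0,"wz":0,"gripper":1},{"tx":1.5,"ty":0.05,"tz":0,"wx":0,"wy":0,"wz":0,"gripper":1},{"tx":1.7,"ty":0.05,"tz":0,"wx":0,"wy":0,"wz":0,"gripper":1},{"tx":1.7,"ty":0.05,"tz":0,"wx":0,"wy":0,"wz":0,"gripper":1},{"tx":1.7,"ty":0.05,"tz":0,"wx":0,"wy":0,"wz":0,"gripper":1}]'
python3 -m creep '[{"tx":0.08,"ty":0,"tz":0,"wx":0,"wy":0,"wz":0,"gripper":1},{"tx":0.16,"ty":0,"tz":0,"wx":0,"wy":0,"wz":0,"gripper":1},{"tx":0.24,"ty":0,"tz":0,"wx":0,"wy":0,"wz":0,"gripper":1},{"tx":0.32,"ty":0,"tz":0,"wx":0,"wy":0,"wz":0,"gripper":1},{"tx":0.4,"ty":0,"tz":0,"wx":0,"wy":0,"wz":0,"gripper":1}]'
```

```text
time: 19.02
tool_pos: [524.4, -4.7, 90.4]
tcp_rot: [-1.479, 1.571, 3.092]
contact_force: [-0.0, -0.7, -0.7]
grip_width: 0.5
time: 19.43
tool_pos: [524.5, -4.7, 86.6]
tcp_rot: [1.527, 1.57, -0.186]
contact_force: [0.4, 0.1, 0.4]
grip_width: 0.6
```

```bash
python3 -m creep '[{"tx":0.04,"ty":0,"tz":0,"wx":0,"wy":0,"wz":0,"gripper":1},{"tx":0.08,"ty":0,"tz":0,"wx":0,"wy":0,"wz":0,"gripper":1},{"tx":0.12,"ty":0,"tz":0,"wx":0,"wy":0,"wz":0,"gripper":1},{"tx":0.16,"ty":0,"tz":0,"wx":0,"wy":0,"wz":0,"gripper":1},{"tx":0.2,"ty":0,"tz":0,"wx":0,"wy":0,"wz":0,"gripper":1},{"tx":0.2,"ty":0,"tz":0,"wx":0,"wy":0,"wz":0,"gripper":1}]'; python3 d.py
```

```text
time: 19.93
tool_pos: [524.5, -4.7, 86.2]
tcp_rot: [1.454, 1.57, -0.258]
contact_force: [-4.3, 0.3, 14.6]
grip_width: 0.5
19.93 [524.5  -4.7  86.2] [-0.16  0.5   1.71 -0.    0.93  1.56] [-4.3  0.3 14.6] 0.5
```

```bash
python3 -m creep '[{"tx":0.05,"ty":0,"tz":0,"wx":0,"wy":0,"wz":0,"gripper":1},{"tx":0.1,"ty":0,"tz":0,"wx":0,"wy":0,"wz":0,"gripper":1},{"tx":0.15,"ty":0,"tz":0,"wx":0,"wy":0,"wz":0,"gripper":1},{"tx":0.15,"ty":0,"tz":0,"wx":0,"wy":0,"wz":0,"gripper":1}]'
python3 -m creep '[{"tx":-0.2,"ty":0,"tz":0,"wx":0,"wy":0,"wz":0,"gripper":1},{"tx":-0.6,"ty":0,"tz":0,"wx":0,"wy":0,"wz":0,"gripper":1},{"tx":-2,"ty":0,"tz":0,"wx":0,"wy":0,"wz":0,"gripper":1},{"tx":-5,"ty":0,"tz":0,"wx":0,"wy":0,"wz":0,"gripper":1},{"tx":-8,"ty":-2,"tz":0,"wx":0,"wy":0,"wz":0,"gripper":1},{"tx":-11,"ty":-5,"tz":0,"wx":0,"wy":0,"wz":0,"gripper":1},{"tx":-13,"ty":-7,"tz":0,"wx":0,"wy":0,"wz":0,"gripper":1},{"tx":-13,"ty":-7,"tz":0,"wx":0,"wy":0,"wz":0,"gripper":1}]'
python3 -c "
from chk import *
chk('w17')
c=capture('scene');cv2.imwrite('pics/s17.png',cv2.resize(c['frame'][150:330,120:420,::-1],None,fx=2.6,fy=2.6))"
```

```text
time: 20.27
tool_pos: [524.6, -4.7, 86.1]
tcp_rot: [1.46, 1.569, -0.253]
contact_force: [-8.5, 0.9, 25.9]
grip_width: 0.5
time: 20.93
tool_pos: [454.0, 5.6, 217.1]
tcp_rot: [1.565, 1.565, -0.147]
contact_force: [0.6, 0.0, 0.6]
grip_width: 0.2
20.93 [454.    5.6 217.1] [-0.16  0.22  1.73  0.    1.19  1.56] [0.6 0.  0.6] 0.2
d (array([8.74, 7.04, 0.05]), array([ 0.   ,  0.   , -0.006]), np.float64(0.3))
cover 13412 [-3.00000e-04  9.00000e-04  5.99816e+01] zmed 59.99 ext [[-59.7, -49.4, 58.1], [58.6, 49.1, 61.9]]
rim 6943 [-3.00000e-04  7.00000e-04  5.98076e+01] zmed 59.89
```

View pics/w17.png

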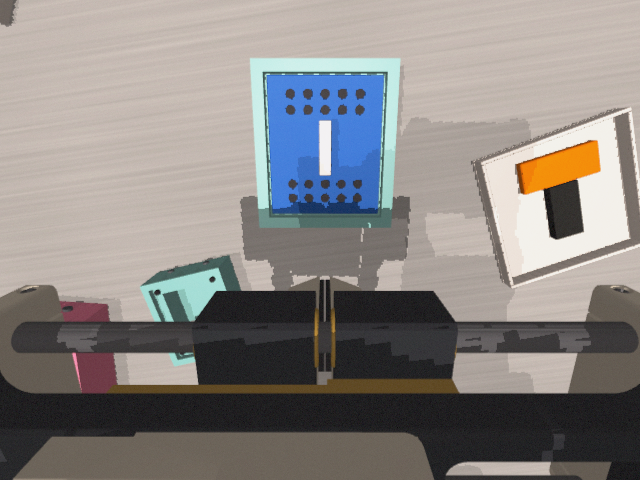

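View pics/s17.png

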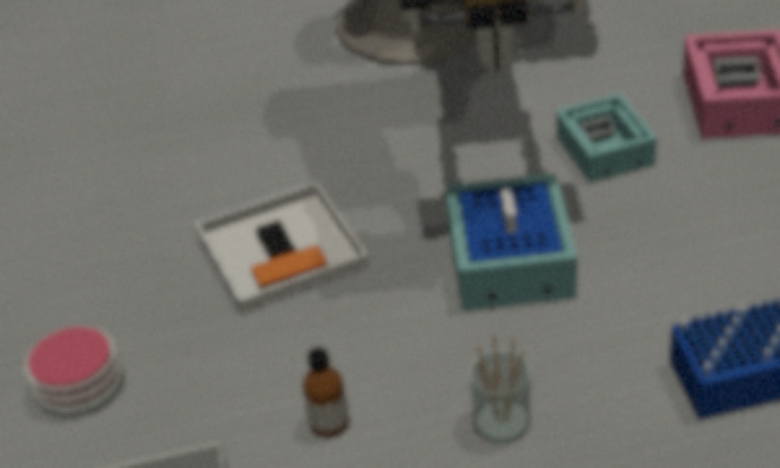

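Cover (px (325,145)) lies flush, with even gaps and parallel planes (z 59.98 against a 59.8 rim). The bung lies in the tray (px (560,190)), and the bystanders are where they stood. Handing in.

```bash
python3 -c "
from plant import *
print(close_job())"
```

```text
the job is handed in; nothing more can be done
None
```

I finished both parts and handed the job in at about 21 s of the 64 s allowed. The hand-in gives no verdict.

- **Bung:** I pulled it out along its shank while rocking it slightly; the one reading taken mid-pull was about 9 N. It went into the white tray foot first and was eased down on the lower finger. The last pictures show it lying flat inside the walls.
- **Cover:** I laid it in the recess at about 6 mm/s and pressed it down in the grip. I then pressed once more with closed fingers on the rib top, to about 26 N, and it did not move any further.
- **Last checks:** The cover top measured z ≈ 60.0 mm against 59.8–59.9 mm for the rim. The two planes were parallel to within about 0.1 mm across the cover, with even gaps all round. The bystanders looked unmoved, and the hand was clear of everything.
- **Disagreements:** The depth data showed a small tilt difference of about 0.7 mm while the hand was close. It shrank as the camera backed off and was gone in the final view. A side force of 4–9 N also appeared during pressing. I took it for arm compliance, because the cover stayed centred.

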